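# Put the leftover flange bolts away in the parts chest

## Task

Put the leftover bolts and nuts away in the grey parts chest: first lay the tools lying on its closed lid in the tool tray, then open the lid and leave it standing open, throw the scrap offcut of tube that is in the chest into the scrap bin, and after that lay every loose bolt on the bench in the left compartment and every loose nut in the right one. Then close the lid, press down firmly on it for a second to make sure it is fully home, and leave it closed; do not disturb anything else on the bench.

Things in the scene. Friction and masses are not known exactly. Their poses are not given: they have to be found in the camera images.
- chest: Grey sheet-steel parts chest, fixed on the bench: 200 mm (x) by 320 mm (y) by 50 mm high without its lid; walls and floor 4 mm. Origin: centre of its underside; x points to the back (hinge side), y to the robot's left. A 3 mm wall at y = 0, 35 mm high above the floor, makes a left (+y) and a right (-y) compartment, each 192 (x) by 154 mm (y) inside.
- lid (a joint): Angle of the chest's hinged steel lid (rad): 0 closed and flat on the rim, 1.57 upright, 1.9 fully open, leaning back. The hinge is stiff (0.75 N m) and the lid (0.4 kg) stays at whatever angle it is left, also a little ajar. It starts closed.
- lid_hinge (a point): Point on the hinge axis (along the chest's y), in the middle of the chest's back rim, 50 mm above the bench. The point turns with the lid: at 0 it has the chest's axes.
- lid_handle (a point): Middle of the lid's handle: a round steel bar 12 mm thick and 100 mm long along y, carried by a post at each end, its centre 45 mm above the lid's top face and 186 mm in front of the hinge axis (51 mm above that axis when closed). The lid reaches 16 mm farther forward. Turns with the lid.
- lid_top (a point): Middle of the lid's top face (lid 6 mm thick, 204 x 326 mm), 100 mm in front of the hinge axis; with the lid closed it is 56.5 mm above the bench. Turns with the lid.
- comp_left (a point): Centre of the floor of the left compartment (chest axes): the place for bolts.
- comp_right (a point): Centre of the floor of the right compartment (chest axes): the place for nuts.
- tray_in (a point): Centre of the inner floor (3 mm above the bench) of the tool tray: a shallow aluminium tray fixed on the bench to the robot's left, 150 mm (x) by 220 mm (y, its long side), walls 30 mm high and 3 mm thick. Axes: the tray's. Tray and scrap bin swap places from start to start.
- bin_in (a point): Centre of the inner floor (4 mm above the bench) of the scrap bin: a black plastic bin fixed on the bench to the robot's left, 140 mm square, 90 mm high, walls 4 mm, open at the top. Axes: the bin's.
- wrench: Dark steel spanner, 190 mm long along x, flat: shank 17 mm wide (y), 7 mm thick, ring end at -x (32 mm wide), open jaw at +x (38 mm wide), both 8 mm thick; 0.18 kg. Origin: middle of its length, on its underside. It starts lying on the closed lid. May be absent.
- scraper: Gasket scraper, 170 mm long along x: wooden handle 26 mm wide, 18 mm thick from x = -85 to +10 mm, flat steel blade 40 mm wide, 3 mm thick from x = +35 to +85 mm; 0.13 kg. Origin: middle of its length, on its underside. It starts lying on the closed lid. May be absent; at least one of spanner and scraper is there.
- offcut_left: Scrap: rusty offcut of square steel tube, 30 x 30 mm, 80 mm long along x, open ends at +x and -x, 0.18 kg. Origin: centre of its underside. It starts in the chest's left compartment, under the lid. Exactly one of the two offcuts is there; the other is absent.
- offcut_right: Scrap: rusty offcut of square steel tube, 30 x 30 mm, 80 mm long along x, open ends at +x and -x, 0.18 kg. Origin: centre of its underside. It starts in the chest's right compartment, under the lid. Exactly one of the two offcuts is there; the other is absent.
- bolt0: Loose hex bolt lying on its side: head 24 mm across flats and 10 mm thick, round shank 16 mm thick and 60 mm long; 0.13 kg. Its length is along x (sloping 4 degrees): head from x = -35 to -25 mm, shank to +35 mm. Origin: under the middle of its length, on the surface it lies on, 10 mm below its axis. Rolled over, it rests on another flat. May be absent.
- bolt1: Loose hex bolt lying on its side: head 24 mm across flats and 10 mm thick, round shank 16 mm thick and 60 mm long; 0.13 kg. Its length is along x (sloping 4 degrees): head from x = -35 to -25 mm, shank to +35 mm. Origin: under the middle of its length, on the surface it lies on, 10 mm below its axis. Rolled over, it rests on another flat. May be absent.
- bolt2: Loose hex bolt lying on its side: head 24 mm across flats and 10 mm thick, round shank 16 mm thick and 60 mm long; 0.13 kg. Its length is along x (sloping 4 degrees): head from x = -35 to -25 mm, shank to +35 mm. Origin: under the middle of its length, on the surface it lies on, 10 mm below its axis. Rolled over, it rests on another flat. May be absent.
- nut0: Loose hex nut, 24 mm across flats, 15 mm thick, lying flat. Origin: centre of its underside, z up; one pair of flats faces +x and -x, the others follow every 60 degrees. May be absent.
- nut1: Loose hex nut, 24 mm across flats, 15 mm thick, lying flat. Origin: centre of its underside, z up; one pair of flats faces +x and -x, the others follow every 60 degrees. May be absent.
- coupling: Not to be disturbed: short rusty pipe coupling standing among the bolts and nuts, 45 mm across, 34 mm high. Origin: centre of its underside.
- punch: Not to be disturbed: round hollow punch lying behind the chest, 135 mm long along x, 26 mm thick. Origin: near the middle, on its underside.
- gasket: Not to be disturbed: black rubber ring gasket lying behind the chest, 80 mm across, 4 mm thick. Origin: centre of its underside.
There are look-alikes about, which are no part of the job. What is shaped like the bolt0 but green or orange is not meant.

How it is judged:
By the outcome, as a careful person would: the job done as asked, in the order asked, and still so for the second after the job is handed in, with the robot touching nothing.
Of wrench, scraper only 1 to 2 are there at a start; the rules pass over those that are not, and their reading is None.
Of offcut_left, offcut_right only 1 to 1 are there at a start; the rules pass over those that are not, and their reading is None.
Of bolt0, bolt1, bolt2, nut0, nut1 only 3 to 5 are there at a start; the rules pass over those that are not, and their reading is None.
At some moment in a run one of bolt0, bolt1, bolt2, nut0, nut1 may be knocked a few centimetres aside while the robot is not near it.
Once in a run the grip may slacken for a moment while it holds something.
It also fails if it takes over 210 s, if anything falls off the work surface, if the arm or the gripper's body presses on something with over 40 N, if the wrist force passes 120 N, or if a joint passes its speed limit or range.

## Robot

A 6-joint arm with a two-finger parallel gripper is mounted at the origin on the work surface. World frame = base frame: x ahead of the robot, y to its left, z up, the work surface at z = 0. Lengths are in mm, angles in rad, forces in N, time in s.
With the tool pointing down it reaches from about 250 to 725 mm from the base axis. Payload 9.7 kg.
Tool frame: the origin (TCP) lies midway between the tips of the shut fingers; the grasp point (between the pads) lies 19 mm behind it; z points along the fingers, y is the line along which they close (so a half turn about z gives the same grasp; the last joint's range is limited). The gripper opens to 85 mm and grips with 20 to 120 N. Pads are 22 mm wide; open, the fingers measure 114 mm over their backs; the gripper's body (76 mm by 85 mm) begins 54 mm behind the grasp point. The pads swing forward as they close: fully open they stand 13 mm farther back than shut.
Start: joints at [1.212, 0.087, 0.176, 1.66, 0, 1.571], TCP at [193.13, 514.973, 231.284] pointing down, gripper open.
Joint ranges: [-3.13, 3.13], [-0.85, 1.81], [-1.15, 1.24], [-2.2, 2.28], [-1.44, 1.52], [-3.14, 3.14]. Speed limits (rad/s): [2.22, 2.22, 2.57, 3.14, 3.14, 3.14].

## Interface

Orientations are given as a rotation vector (axis times angle).
In Python, from plant import arm gives the robot as it stands.
- The arm moves only by the tool step_arm, never from a script. Its argument "rows" is a list of rows, each a list of 3 entries, a list of its own where there are three numbers: the finger opening in mm, from 0 to 85.4, then the shift along the tool's x, y, z in mm, then the turn about the tool's z in degrees. In form: [[jaw, [dx, dy, dz], roll], ...]. A call has 1 to 20 rows; each row is the pose to reach, as a shift and turn from the pose commanded when the call began, along the tool's axes at that moment; what a row does not reach only later rows make up. A row lasts 1/12 s, in which the tool goes at most 41.7 mm and 7.16 degrees, less where a joint would pass 70% of its speed; a pose out of reach is approached as far as the arm can. A call with a gripper value outside its range is refused whole. The fingers move at their own pace and stop on an object; the grip force is fixed at half the most. Time passes only in rows, so rows that repeat a pose let the fingers close. It gives the time, the measured TCP pose, the force, the opening and the grip force at its end, in the units of the state.
- arm.read_state(): the state, without advancing time (a new reading comes with each control period).
- arm.read_camera(name): name is "scene" or "top" or "wrist"; returns a dict with "img" (400x640x3 uint8, red, green, blue), "camera_matrix" (3x3 intrinsics, pixels), "xyz" and "rotation" of the camera in the world. Camera axes: x right, y up, looking along -z (the intrinsics and any distortion apply to the point x, -y, -z); pixel columns grow to the right and rows downward; lengths in mm; the calibration is good to about 2 mm. A picture is of the moment at which its call begins. There is no depth.
- arm.sign_off(): hands the job in; it is judged then, once.
Trained networks look in the newest picture that a camera, given by its name, has taken for a name from the list of things; names that differ only in an ending like _2 or _b are one class to them, and where a whole thing is asked for, a point or a joint stands for the part that bears it (a point fixed in the world has none). Each returns a list of dicts, best first, with "p" (0 to 1); they miss things now and then, are a little off and sometimes report something else, mostly with a low value. They report only what shows in the picture. A call takes as long as a camera call. They do not tell look-alikes from the thing itself.
- arm.recognise(thing, camera): "bbox" ([left, top, right, bottom] in pixels, round what is visible of it).
- arm.silhouettes(thing, camera): "region" (400x640 bool, what is visible of it) and "bbox" ([left, top, right, bottom] in pixels, round what is visible of it).
- arm.pinpoint(thing, camera): "xy" ([column, row] in pixels: a listed point, or the origin of a listed thing).
The state is a dict: "time": time; "joint_positions": joint angles; "joint_vel": joint speeds; "joint_torque": joint torques, N m; "ee_pos": TCP position; "tcp_rot": TCP orientation; "ft_force": force on the tool from outside, world axes, zero at the start; "torque": the same for the moment, N m; "finger_gap": opening from 0.0 (shut) to 1.0 (fully open); "gripper_force": force on a finger pad.
Only numpy, scipy, OpenCV 4.12 (cv2) and the standard library are available. Lean on these libraries where they do the work, as an engineer would, in place of code of your own. Each camera call takes 0.05 s, during which the arm holds its last target. There are 200 camera calls.

## Working session

There is one attempt and no reset: what is moved stays moved. The work goes in short steps, Python scripts to look and compute and a tool call to move; the robot and the scene stay as the last step left them, time stands still between calls to the robot, and variables do not carry over. Pictures are saved under pics/ and viewed, at most 14 in all, crops included, and the job is handed in when it is done.

Besides the shell and the picture viewer there is one more tool, called after ">>>" by a JSON object that holds its "method" and its "body", one argument or row to a line. step_arm: Moves the arm, as the interface text tells. Its arguments: {"type":"object","properties":{"rows":{"type":"array"}},"required":["rows"]}

```bash
ls; mkdir -p pics; cat > h.py <<'E'
import numpy as np, cv2
from scipy.spatial.transform import Rotation as R
from plant import arm
def cam(n):
    c=arm.read_camera(n); return c
def ray(c,px):
    K=np.array(c["camera_matrix"]); d=np.linalg.inv(K)@[px[0],px[1],1.]
    Rm=np.array(c["rotation"]); Rm=R.from_rotvec(Rm).as_matrix() if Rm.ndim==1 else Rm
    return np.array(c["xyz"]),Rm@np.array([d[0],-d[1],-d[2]])
def at(c,px,z):
    o,d=ray(c,px); return o+d*(z-o[2])/d[2]
def proj(c,p):
    K=np.array(c["camera_matrix"]);Rm=np.array(c["rotation"]); Rm=R.from_rotvec(Rm).as_matrix() if Rm.ndim==1 else Rm
    q=Rm.T@(np.array(p,float)-c["xyz"]); q=K@np.array([q[0],-q[1],-q[2]]); return q[:2]/q[2]
def save(c,n,box=None,s=1):
    im=c["img"][:,:,::-1]
    if box: im=im[box[1]:box[3],box[0]:box[2]]
    cv2.imwrite("pics/"+n,cv2.resize(im,None,fx=s,fy=s,interpolation=cv2.INTER_CUBIC))
E
python3 - <<'E'
from h import *
s=arm.read_state(); print(s)
for n in("top","scene"):
    c=cam(n); save(c,n+"0.png",s=1.25); print(n,{k:c[k] for k in c if k!="img"})
    for t in "chest lid_handle tray_in bin_in wrench scraper bolt0 nut0 coupling punch gasket".split():
        for d in arm.pinpoint(t,n):
            if d["p"]>.2: print(t,np.round(d["xy"]),round(d["p"],2),at(c,d["xy"],{"lid_handle":101,"wrench":57,"scraper":57}.get(t,0)).round())
E
```

```text
pics
{'time': 0.0, 'joint_positions': array([1.21200922e+00, 8.74421389e-02, 1.75118215e-01, 1.65977237e+00,
       9.79530100e-06, 1.57078026e+00]), 'joint_vel': array([-0.00047566,  0.00049241, -0.00139255,  0.00071361,  0.00077968,
       -0.00040114]), 'joint_torque': array([-7.81910585e-04, -5.20398045e+01,  4.64794779e+01,  1.66427088e-02,
        5.73769921e-05,  2.73042235e-05]), 'ee_pos': array([193.0450039 , 514.76889787, 230.58474785]), 'tcp_rot': array([-5.60495406e-01, -3.09094278e+00,  2.00630740e-03]), 'ft_force': array([-1.16293569, -0.4242174 , -0.02513322]), 'torque': array([-0.02295406, -0.023956  ,  0.02852669]), 'gripper_force': 0.0, 'finger_gap': 1.0020395445983166}
top {'camera_matrix': array([[499.93464966,   0.        , 326.81194072],
       [  0.        , 499.93464966, 194.4631322 ],
       [  0.        ,   0.        ,   1.        ]]), 'xyz': array([ 301.03880695,  -20.98521362, 1372.68770934]), 'rotation': array([ 0.15771452, -0.11557916, -1.58012948])}
chest [320. 213.] 0.84 [491.  33.   0.]
chest [470. 174.] 0.39 [ 594. -385.    0.]
lid_handle [314. 238.]
[... 1006 characters left out ...]
[320. 163.] 0.97 [407.  29. 101.]
tray_in [414. 134.] 0.78 [378. 367.   0.]
bin_in [455. 184.] 0.77 [586. 364.   0.]
bin_in [332. 288.] 0.28 [691. -89.   0.]
scraper [302. 206.] 0.89 [476. -61.  57.]
bolt0 [240. 192.] 0.74 [ 319. -180.    0.]
bolt0 [202. 308.] 0.66 [ 588. -386.    0.]
bolt0 [192. 276.] 0.65 [ 499. -380.    0.]
bolt0 [229. 257.] 0.6 [ 494. -280.    0.]
bolt0 [197. 204.] 0.55 [ 300. -300.    0.]
nut0 [409. 134.] 0.61 [370. 354.   0.]
nut0 [181. 251.] 0.59 [ 419. -382.    0.]
nut0 [246. 283.] 0.55 [ 579. -268.    0.]
coupling [333. 290.] 0.74 [697. -90.   0.]
punch [408. 266.] 0.82 [731. 106.   0.]
punch [336. 207.] 0.44 [492.  32.   0.]
gasket [332. 292.] 0.61 [699. -94.   0.]
```

View pics/top0.png

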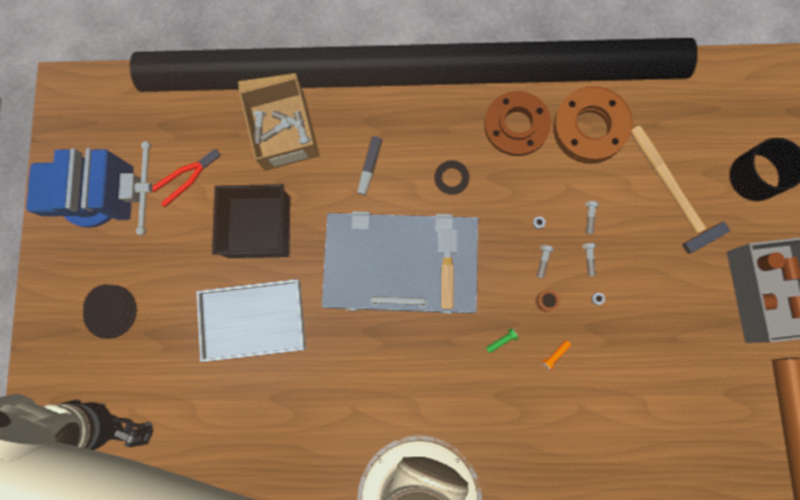

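View pics/scene0.png

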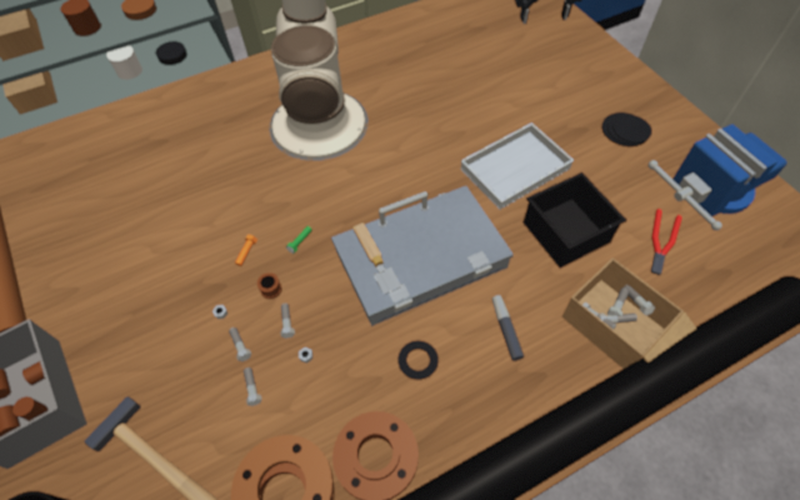

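The top view shows the lid with only the scraper on it at px (357,213), the handle at (318,241), the tray at (201,256) and the bin at (201,176). The grey bolts are at about (435,209), (471,207) and (473,173). The nuts are at (431,178) and (479,239), and the coupling is at (437,240).

Things that could be taken for the targets:
- **Bolts:** the green one (402,273), the orange one (446,283), and the bolts in the carton (224,100).
- **Nut:** the coupling.
- **Scraper:** the punch at (296,132).

I choose the three grey bolts, the two steel nuts and the wooden-handled scraper.

```bash
cat >> h.py <<'E'
def rects(t,n,c,z,pmin=.3):
    out=[]
    for d in arm.silhouettes(t,n):
        if d["p"]<pmin: continue
        ys,xs=np.nonzero(d["region"])
        if len(xs)<6: continue
        P=np.array([at(c,(x,y),z)[:2] for x,y in zip(xs,ys)],np.float32)
        (cx,cy),(w,h),a=cv2.minAreaRect(P)
        if w<h: w,h,a=h,w,a+90
        print(n,t,"p%.2f c(%.0f,%.0f) mean(%.0f,%.0f) %.0fx%.0f long-axis %.1f px(%d,%d)"%(d["p"],cx,cy,*P.mean(0),w,h,(a+90)%180-90,xs.mean(),ys.mean()))
E
python3 - <<'E'
from h import *
for n in("top","scene"):
    c=cam(n)
    for t,z in (("lid_top",56),("lid_handle",56),("tray_in",30),("bin_in",90),("scraper",65),("bolt0",10),("nut0",10),("coupling",34)): rects(t,n,c,z)
    if n=="top": save(c,"crop1.png",(250,150,500,300),3.2)
    for t,z in (("lid_hinge",50),("lid_top",56.5),("lid_handle",101),("tray_in",3),("bin_in",4)):
        for d in arm.pinpoint(t,n)[:1]: print(t,d["p"],at(c,d["xy"],z).round(1))
E
```

```text
top lid_top p0.63 c(490,32) mean(491,38) 331x209 long-axis 87.2 px(317,210)
top lid_handle p0.76 c(492,34) mean(491,40) 328x209 long-axis 87.3 px(317,209)
top lid_handle p0.60 c(495,32) mean(492,40) 325x211 long-axis 87.4 px(317,209)
top tray_in p0.92 c(375,357) mean(375,358) 227x152 long-axis -84.0 px(199,255)
top bin_in p0.80 c(579,346) mean(578,345) 168x161 long-axis -89.4 px(200,177)
top bin_in p0.62 c(488,31) mean(486,37) 318x208 long-axis 87.0 px(317,210)
top bin_in p0.55 c(487,-359) mean(491,-360) 65x20 long-axis -3.4 px(471,205)
top scraper p0.90 c(475,-66) mean(481,-67) 165x37 long-axis -1.1 px(357,212)
top bolt0 p0.71 c(293,-299) mean(293,-297) 71x24 long-axis -50.7 px(444,283)
top bolt0 p0.53 c(593,-392) mean(596,-389) 71x28 long-axis -1.0 px(472,172)
top bolt0 p0.49 c(500,-380) mean(503,-381) 67x22 long-axis -3.6 px(471,205)
top bolt0 p0.47 c(496,-282) mean(498,-281) 70x23 long-axis -13.1 px(434,207)
top bolt0 p0.47 c(325,-180) mean(324,-183) 68x22 long-axis -64.6 px(401,272)
top nut0 p0.44 c(583,-274) mean(583,-274) 25x24 long-axis -28.2 px(430,177)
top coupling p0.74 c(
[... 804 characters left out ...]
00,-382) mean(503,-380) 71x21 long-axis 6.5 px(191,276)
scene bolt0 p0.46 c(498,-278) mean(503,-281) 74x20 long-axis -18.5 px(229,258)
scene bolt0 p0.40 c(564,383) mean(569,381) 209x194 long-axis -90.0 px(457,175)
scene nut0 p0.52 c(416,-391) mean(415,-392) 35x23 long-axis 10.5 px(175,249)
scene nut0 p0.42 c(584,-272) mean(585,-273) 26x22 long-axis -22.7 px(244,284)
scene coupling p0.90 c(421,-280) mean(421,-281) 64x45 long-axis -0.4 px(215,228)
scene coupling p0.74 c(595,-273) mean(596,-273) 26x21 long-axis -22.7 px(244,284)
lid_hinge 0.83 [590.6  36.2  50. ]
lid_top 0.98 [494.7  33.3  56.5]
lid_handle 0.78 [401.7  36.1 101. ]
tray_in 0.92 [371.  361.6   3. ]
bin_in 0.75 [583.6 364.1   4. ]
```

View pics/crop1.png

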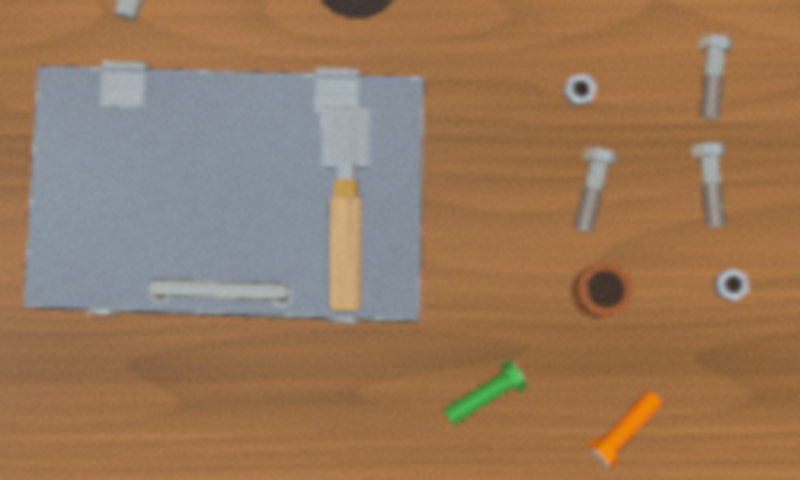

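The crop confirms the choice: a wooden-handled scraper on the lid, three grey bolts, two nuts, with green and orange look-alikes and a coupling to leave alone. The chest is centred near (493,33) with a yaw of about -3°.

```bash
cat >> h.py <<'E'
def plan(*pts):
    """pts: (x,y,z,yaw_of_tool_y_deg)  -> shift in current tool axes, roll"""
    s=arm.read_state(); Rm=R.from_rotvec(s["tcp_rot"]).as_matrix(); p=s["ee_pos"]
    ya=np.degrees(np.arctan2(Rm[1,1],Rm[0,1]))
    print("t%.1f at"%s["time"],p.round(1),"yaw_y %.1f"%ya,"tilt %.3f"%Rm[2,2],"q6 %.0f"%np.degrees(s["joint_positions"][5]),"F",s["ft_force"].round(1),"gap %.2f gf %.1f"%(s["finger_gap"],s["gripper_force"]))
    for x,y,z,w in pts:
        d=Rm.T@(np.array([x,y,z])-p); q1=np.degrees(np.arctan2(y,x))
        r=[( (ya-w+180*k), 90+q1-w+180*k) for k in(-2,-1,0,1,2)]
        r=[(round(a,1),round((b+180)%360-180)) for a,b in r if abs(a)<200]
        print((x,y,z,w),"shift",d.round(1),"rolls(roll,q6)",r)
E
python3 - <<'E'
from h import *
plan((430,-64,200,89),(451,-64,62,89))
E
```

```text
t2.6 at [193.1 515.  231.3] yaw_y 69.4 tilt -1.000 q6 90 F [-0.5 -0.4  0.3] gap 1.00 gf 0.0
(430, -64, 200, 89) shift [-425.1 -458.9   31.3] rolls(roll,q6) [(np.float64(-199.6), 173), (np.float64(-19.6), -7), (np.float64(160.4), 173)]
(451, -64, 62, 89) shift [-444.8 -451.5  169.3] rolls(roll,q6) [(np.float64(-199.6), 173), (np.float64(-19.6), -7), (np.float64(160.4), 173)]
```

>>> {"method": "step_arm", "body": {
  "rows": [
    [85,[-425,-459,31],-20],
    [85,[-425,-459,31],-20],
    [85,[-425,-459,31],-20],
    [85,[-425,-459,31],-20],
    [85,[-425,-459,31],-20],
    [85,[-425,-459,31],-20],
    [85,[-425,-459,31],-20],
    [85,[-425,-459,31],-20],
    [85,[-425,-459,31],-20],
    [85,[-425,-459,31],-20],
    [60,[-425,-459,31],-20],
    [60,[-425,-459,31],-20],
    [60,[-425,-459,31],-20],
    [60,[-425,-459,31],-20],
    [60,[-425,-459,31],-20],
    [60,[-425,-459,31],-20],
    [60,[-425,-459,31],-20],
    [60,[-425,-459,31],-20],
    [60,[-425,-459,31],-20],
    [60,[-425,-459,31],-20]
  ]
}}

```text
time: 4.27
ee_pos: [429.7, -62.8, 200.6]
tcp_rot: [0.012, 3.141, 0.0]
ft_force: [-0.3, 0.3, 0.3]
finger_gap: 0.701
gripper_force: 0.0
```

```bash
python3 - <<'E'
from h import *
plan((451,-64,62,89))
c=cam("wrist"); save(c,"w1.png"); print(c["xyz"],c["camera_matrix"][0])
rects("scraper","wrist",c,65); 
for t,z in(("lid_handle",101),("scraper",57)):
  for d in arm.pinpoint(t,"wrist")[:2]: print(t,d["p"],d["xy"],at(c,d["xy"],z).round(1))
E
```

```text
t4.3 at [429.7 -62.8 200.6] yaw_y 89.6 tilt -1.000 q6 -8 F [-0.3  0.3  0.3] gap 0.70 gf 0.0
(451, -64, 62, 89) shift [-21.2  -1.  138.6] rolls(roll,q6) [(np.float64(-179.4), 173), (np.float64(0.6), -7), (np.float64(180.6), 173)]
[350.90113705 -61.90129032 342.29305664] [314.11600091   0.         323.29923423]
lid_handle 0.76 [451.7, 167.6] [404.7  38.5 101. ]
lid_handle 0.75 [140.6, 222.5] [ 449.1 -213.7  101. ]
```

View pics/w1.png

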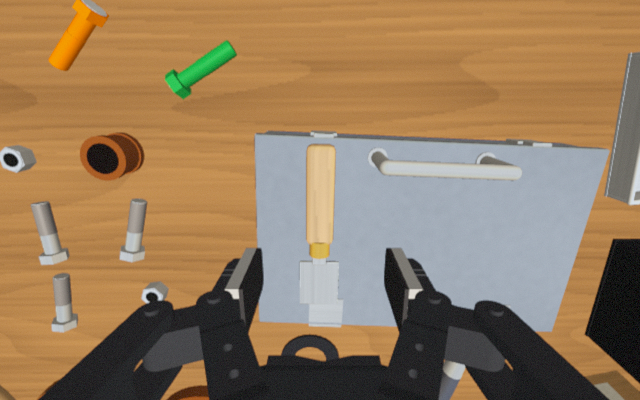

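The wrist view shows the scraper handle from (321,145) to (319,245), the lid handle bar from (380,167) to (520,173), the bolts and nuts at the left, and the tray at the right edge.

```bash
python3 - <<'E'
from h import *
c=cam("wrist")
for p in((321,146),(319,240)): print(at(c,p,74).round(1))
for p in((383,168),(515,172)): print("bar",at(c,p,104).round(1))
print("corners",at(c,(256,135),56).round(1),at(c,(607,150),56).round(1))
E
```

```text
[391.2 -64.4  74. ]
[479.1 -67.1  74. ]
bar [404.  -16.4 104. ]
bar [408.   86.3 104. ]
corners [ 383.5 -122.8   56. ] [399.6 196.6  56. ]
```

>>> {"method": "step_arm", "body": {
  "rows": [
    [50,[-20,-3,90],1.4],
    [50,[-20,-3,90],1.4],
    [50,[-20,-3,90],1.4],
    [50,[-20,-3,90],1.4],
    [50,[-20,-3,120],1.4],
    [50,[-20,-3,130],1.4],
    [50,[-20,-3,136],1.4],
    [50,[-20,-3,138],1.4],
    [10,[-20,-3,138],1.4],
    [10,[-20,-3,138],1.4],
    [10,[-20,-3,138],1.4],
    [10,[-20,-3,138],1.4],
    [10,[-20,-3,138],1.4],
    [10,[-20,-3,138],1.4],
    [10,[-20,-3,138],1.4],
    [10,[-20,-3,138],1.4]
  ]
}}

```text
time: 5.85
ee_pos: [450.6, -67.4, 64.0]
tcp_rot: [0.054, 3.139, -0.0]
ft_force: [-0.9, -0.1, 6.7]
finger_gap: 0.285
gripper_force: 59.7
```

```bash
python3 - <<'E'
from h import *
plan((376,331,160,186),(376,331,13,186))
E
```

```text
t5.8 at [450.6 -67.4  64. ] yaw_y 88.0 tilt -1.000 q6 -7 F [-0.9 -0.1  6.7] gap 0.29 gf 59.7
(376, 331, 160, 186) shift [ 87.9 395.6 -96.3] rolls(roll,q6) [(np.float64(-98.0), -55), (np.float64(82.0), 125)]
(376, 331, 13, 186) shift [ 88.2 395.6  50.7] rolls(roll,q6) [(np.float64(-98.0), -55), (np.float64(82.0), 125)]
```

>>> {"method": "step_arm", "body": {
  "rows": [
    [10,[0,0,-40],0],
    [10,[0,0,-80],0],
    [10,[0,0,-96],0],
    [10,[88,396,-96],-98],
    [10,[88,396,-96],-98],
    [10,[88,396,-96],-98],
    [10,[88,396,-96],-98],
    [10,[88,396,-96],-98],
    [10,[88,396,-96],-98],
    [10,[88,396,-96],-98],
    [10,[88,396,-96],-98],
    [10,[88,396,-96],-98],
    [10,[88,396,-96],-98],
    [10,[88,396,-96],-98],
    [10,[88,396,-96],-98],
    [10,[88,396,-96],-98],
    [10,[88,396,-96],-98],
    [10,[88,396,-96],-98],
    [10,[88,396,-96],-98],
    [10,[88,396,-96],-98]
  ]
}}

```text
time: 7.52
ee_pos: [375.5, 331.6, 158.6]
tcp_rot: [-2.332, 2.105, -0.0]
ft_force: [0.1, -0.3, -0.7]
finger_gap: 0.285
gripper_force: 59.5
```

```bash
python3 - <<'E'
from h import *
plan((376,331,13,186))
c=cam("wrist"); save(c,"w2.png")
c=cam("top");rects("scraper","top",c,150)
E
```

```text
t7.5 at [375.5 331.6 158.6] yaw_y -174.1 tilt -1.000 q6 -54 F [ 0.1 -0.3 -0.7] gap 0.28 gf 59.5
(376, 331, 13, 186) shift [  0.6  -0.4 145.6] rolls(roll,q6) [(np.float64(-180.1), 125), (np.float64(-0.1), -55)]
top scraper p0.80 c(379,305) mean(379,304) 62x27 long-axis -83.7 px(207,251)
```

View pics/w2.png

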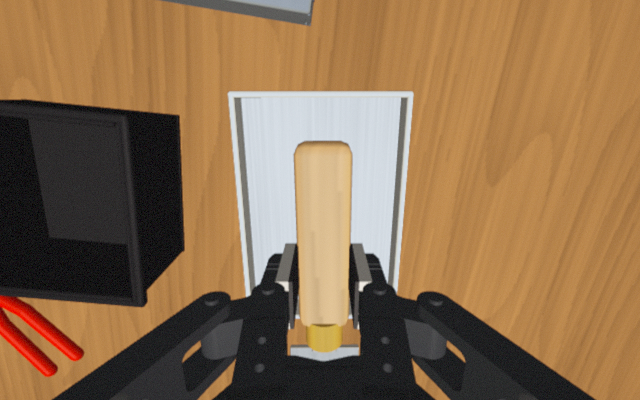

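The scraper is held centred over the tray, whose walls are at columns 237 and 408, and aligned with it. I'll lower it.

>>> {"method": "step_arm", "body": {
  "rows": [
    [10,[0,0,42],0],
    [10,[0,0,83],0],
    [10,[0,0,115],0],
    [10,[0,0,132],0],
    [10,[0,0,140],0],
    [10,[0,0,144],0],
    [10,[0,0,146],0],
    [10,[0,0,146],0],
    [45,[0,0,146],0],
    [45,[0,0,146],0],
    [45,[0,0,146],0],
    [45,[0,0,146],0],
    [45,[0,0,146],0],
    [45,[0,0,110],0],
    [45,[0,0,70],0],
    [45,[0,0,30],0],
    [45,[0,0,-40],0],
    [45,[0,0,-40],0]
  ]
}}

```text
time: 9.17
ee_pos: [375.7, 331.8, 202.5]
tcp_rot: [-2.333, 2.099, -0.001]
ft_force: [-0.3, 0.4, 0.4]
finger_gap: 0.527
gripper_force: 0.0
```

```bash
python3 - <<'E'
from h import *
plan((406,36,180,177.4),(406,36,82,177.4))
c=cam("top");rects("scraper","top",c,12);rects("tray_in","top",c,30)
E
```

```text
t9.2 at [375.7 331.8 202.5] yaw_y -174.0 tilt -1.000 q6 -55 F [-0.3  0.4  0.4] gap 0.53 gf 0.0
(406, 36, 180, 177.4) shift [297.4   1.1  21.8] rolls(roll,q6) [(np.float64(-171.4), 98), (np.float64(8.6), -82)]
(406, 36, 82, 177.4) shift [297.6   1.4 119.8] rolls(roll,q6) [(np.float64(-171.4), 98), (np.float64(8.6), -82)]
top scraper p0.67 c(498,-378) mean(500,-380) 69x22 long-axis -0.2 px(471,206)
top scraper p0.63 c(377,334) mean(376,333) 115x26 long-axis -83.7 px(210,255)
top tray_in p0.64 c(379,316) mean(381,310) 153x144 long-axis 6.0 px(217,253)
```

>>> {"method": "step_arm", "body": {
  "rows": [
    [45,[298,1,30],9],
    [45,[298,1,30],9],
    [45,[298,1,30],9],
    [45,[298,1,30],9],
    [45,[298,1,30],9],
    [45,[298,1,30],9],
    [45,[298,1,30],9],
    [45,[298,1,30],9],
    [45,[298,1,30],9],
    [45,[298,1,30],9],
    [45,[298,1,30],9]
  ]
}}

```text
time: 10.23
ee_pos: [405.6, 36.0, 167.8]
tcp_rot: [2.164, -2.277, -0.001]
ft_force: [0.2, -0.0, 0.4]
finger_gap: 0.527
gripper_force: 0.0
```

```bash
python3 - <<'E'
from h import *
plan((406,36,82,177.4))
c=cam("wrist"); save(c,"w3.png")
for d in arm.pinpoint("lid_handle","wrist")[:2]: print(d["p"],d["xy"],at(c,d["xy"],101).round(1))
c=cam("top");rects("scraper","top",c,12);rects("tray_in","top",c,30)
E
```

```text
t10.2 at [405.6  36.  167.8] yaw_y 177.1 tilt -1.000 q6 -82 F [ 0.2 -0.   0.4] gap 0.53 gf 0.0
(406, 36, 82, 177.4) shift [-0.  -0.5 85.8] rolls(roll,q6) [(np.float64(-180.3), 98), (np.float64(-0.3), -82), (np.float64(179.7), 98)]
0.82 [322.7, 211.6] [405.7  35.3 101. ]
0.62 [38.5, 249.4] [616.3  54.4 101. ]
top scraper p0.74 c(372,357) mean(372,365) 169x40 long-axis -83.7 px(198,257)
top tray_in p0.62 c(376,358) mean(376,356) 231x157 long-axis -84.4 px(200,255)
```

View pics/w3.png

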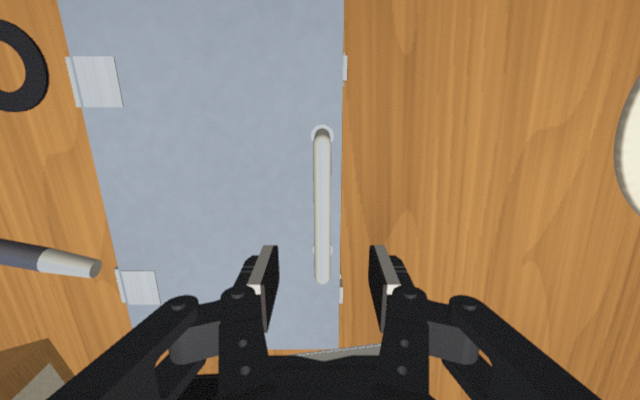

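The lid handle bar, column 322 and rows 130–285, is centred between the fingers. The top view confirms the scraper in the tray at (372,357). I'll descend and grip.

>>> {"method": "step_arm", "body": {
  "rows": [
    [40,[0,0,40],0],
    [40,[0,0,65],0],
    [40,[0,0,80],0],
    [40,[0,0,85],0],
    [40,[0,0,86],0],
    [0,[0,0,86],0],
    [0,[0,0,86],0],
    [0,[0,0,86],0],
    [0,[0,0,86],0],
    [0,[0,0,86],0],
    [0,[0,0,86],0],
    [0,[0,0,86],0]
  ]
}}

```text
time: 11.48
ee_pos: [406.7, 35.3, 83.7]
tcp_rot: [-2.162, 2.276, -0.002]
ft_force: [0.1, 1.4, 6.4]
finger_gap: 0.115
gripper_force: 58.7
```

```bash
python3 - <<'E'
from h import *
plan((406,36,82,177.4))
s=arm.read_state();p0=s["ee_pos"];Rm=R.from_rotvec(s["tcp_rot"]).as_matrix()
u=np.array([np.cos(np.radians(-2.6)),np.sin(np.radians(-2.6))])
for th in np.linspace(0,1.72,20)[1:]:
    a=lambda t:np.array([-186*np.cos(t)+51*np.sin(t),186*np.sin(t)+51*np.cos(t)])
    d=a(th)-a(0); print(round(th,2),(Rm.T@[*(u*d[0]),d[1]]).round(0),(p0+[*(u*d[0]),d[1]]).round())
E
```

```text
t11.5 at [406.7  35.3  83.7] yaw_y 177.0 tilt -1.000 q6 -82 F [0.1 1.4 6.4] gap 0.12 gf 58.7
(406, 36, 82, 177.4) shift [-0.7  0.7  1.7] rolls(roll,q6) [(np.float64(-180.4), 98), (np.float64(-0.4), -82), (np.float64(179.6), 98)]
0.09 [ -0.  -5. -17.] [412.  35. 100.]
0.18 [ -0. -12. -33.] [419.  35. 116.]
0.27 [ -0. -21. -48.] [427.  34. 132.]
0.36 [ -0. -30. -63.] [437.  34. 146.]
0.45 [ -0. -41. -76.] [448.  33. 160.]
0.54 [ -0. -53. -89.] [460.  33. 173.]
0.63 [  -0.  -67. -100.] [473.  32. 184.]
0.72 [  -1.  -81. -110.] [487.  32. 194.]
0.81 [  -1.  -96. -119.] [502.  31. 203.]
0.91 [  -1. -112. -127.] [518.  30. 211.]
1.0 [  -1. -128. -133.] [534.  29. 217.]
1.09 [  -1. -145. -137.] [551.  29. 221.]
1.18 [  -1. -162. -140.] [568.  28. 224.]
1.27 [  -1. -179. -141.] [586.  27. 225.]
1.36 [  -1. -197. -141.] [603.  26. 225.]
1.45 [  -1. -214. -139.] [620.  26. 224.]
1.54 [  -2. -231. -136.] [637.  25. 220.]
1.63 [  -2. -248. -131.] [654.  24. 215.]
1.72 [  -2. -264. -125.] [670.  23. 209.]
```

>>> {"method": "step_arm", "body": {
  "rows": [
    [0,[0,-2,-8],0],
    [0,[0,-5,-18],0],
    [0,[0,-8,-27],0],
    [0,[0,-12,-35],0],
    [0,[0,-16,-43],0],
    [0,[0,-21,-50],0],
    [0,[0,-25,-57],0],
    [0,[0,-30,-65],0],
    [0,[0,-36,-72],0],
    [0,[0,-41,-78],0],
    [0,[0,-47,-85],0],
    [0,[0,-53,-91],0],
    [0,[0,-60,-97],0],
    [0,[0,-67,-102],0],
    [0,[0,-74,-107],0],
    [0,[-1,-81,-112],0],
    [0,[-1,-88,-117],0],
    [0,[-1,-96,-121],0],
    [0,[-1,-96,-121],0]
  ]
}}

```text
time: 13.07
ee_pos: [501.6, 30.6, 206.1]
tcp_rot: [2.163, -2.278, 0.001]
ft_force: [-9.2, -1.7, 15.4]
finger_gap: 0.111
gripper_force: 62.3
```

>>> {"method": "step_arm", "body": {
  "rows": [
    [0,[0,-8,-7],0],
    [0,[0,-16,-10],0],
    [0,[0,-24,-13],0],
    [0,[0,-32,-16],0],
    [0,[0,-40,-18],0],
    [0,[0,-49,-20],0],
    [0,[0,-58,-21],0],
    [0,[0,-66,-22],0],
    [0,[0,-75,-23],0],
    [0,[0,-83,-24],0],
    [0,[0,-92,-24],0],
    [0,[0,-101,-23],0],
    [0,[0,-110,-22],0],
    [0,[0,-118,-21],0],
    [0,[-1,-127,-19],0],
    [0,[-1,-135,-18],0],
    [0,[-1,-144,-15],0],
    [0,[-1,-152,-13],0],
    [0,[-1,-158,-11],0],
    [0,[-1,-158,-11],0]
  ]
}}

```text
time: 14.73
ee_pos: [660.5, 22.8, 215.0]
tcp_rot: [2.162, -2.279, 0.003]
ft_force: [1.2, -4.4, -0.2]
finger_gap: 0.114
gripper_force: 65.0
```

```bash
python3 - <<'E'
from h import *
plan((550,-60,330,177))
c=cam("scene"); save(c,"s1.png",(150,50,550,350),1.8)
E
```

```text
t14.7 at [660.5  22.8 215. ] yaw_y 177.0 tilt -1.000 q6 -85 F [ 1.2 -4.4 -0.2] gap 0.11 gf 65.0
(550, -60, 330, 177) shift [  88.7  105.9 -115. ] rolls(roll,q6) [(np.float64(-180.0), 87), (np.float64(-0.0), -93), (np.float64(180.0), 87)]
```

View pics/s1.png

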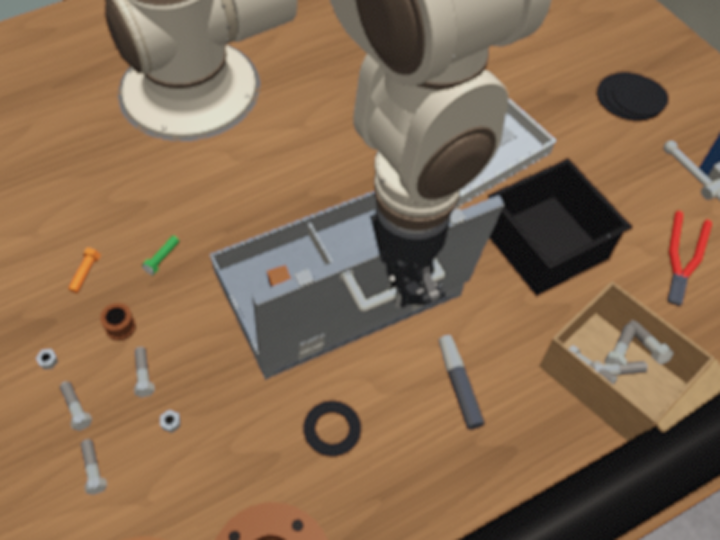

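The lid stands open at about 1.6 rad. The offcut is in the right compartment, an orange end near (278,275) in the crop, with something grey next to it. I'll release, lift and look inside.

>>> {"method": "step_arm", "body": {
  "rows": [
    [30,[0,0,0],0],
    [30,[0,0,0],0],
    [30,[0,0,0],0],
    [30,[0,0,0],0],
    [30,[0,0,-20],0],
    [30,[0,0,-45],0],
    [30,[0,0,-70],0],
    [30,[0,0,-70],0],
    [30,[0,0,-70],0],
    [50,[83,196,-70],88],
    [50,[83,196,-70],88],
    [50,[83,196,-70],88],
    [50,[83,196,-70],88],
    [50,[83,196,-70],88],
    [50,[83,196,-30],88],
    [50,[83,196,-20],88],
    [50,[83,196,-20],88],
    [50,[83,196,-20],88],
    [50,[83,196,-20],88],
    [50,[83,196,-20],88]
  ]
}}

```text
time: 16.45
ee_pos: [458.9, -48.7, 232.9]
tcp_rot: [0.217, -3.133, -0.001]
ft_force: [0.3, -0.3, -0.4]
finger_gap: 0.583
gripper_force: 0.0
```

```bash
python3 - <<'E'
from h import *
plan()
c=cam("wrist"); save(c,"w4.png")
for d in arm.pinpoint("offcut_right","wrist")[:2]: print(d["p"],d["xy"],at(c,d["xy"],4).round(1))
rects("offcut_right","wrist",c,34)
for n in("top","scene"):
  c=cam(n); rects("offcut_right",n,c,34)
E
```

```text
t16.4 at [458.9 -48.7 232.9] yaw_y 97.9 tilt -1.000 q6 -14 F [ 0.3 -0.3 -0.4] gap 0.58 gf 0.0
0.71 [323.2, 184.2] [481.5 -44.9   4. ]
wrist offcut_right p0.95 c(479,-48) mean(478,-48) 85x32 long-axis -7.6 px(321,187)
top offcut_right p0.37 c(731,96) mean(740,95) 97x25 long-axis -17.9 px(297,123)
```

View pics/w4.png

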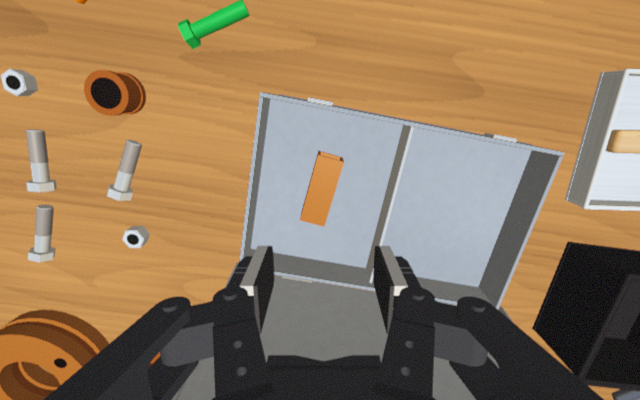

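The offcut's top face is at px (321,188), giving centre (479,-48) and axis -7.6°. The chest is otherwise empty, and the grey patch seen earlier was not there.

```bash
python3 - <<'E'
from h import *
plan((479,-48,8,82.4))
E
```

```text
t16.8 at [459.4 -48.7 234. ] yaw_y 98.4 tilt -1.000 q6 -14 F [ 0.2 -0.5 -0.4] gap 0.59 gf 0.0
(479, -48, 8, 82.4) shift [-19.5  -2.1 226. ] rolls(roll,q6) [(np.float64(-164.0), -178), (np.float64(16.0), 2), (np.float64(196.0), -178)]
```

>>> {"method": "step_arm", "body": {
  "rows": [
    [50,[-19,-2,40],16],
    [50,[-19,-2,80],16],
    [50,[-19,-2,120],16],
    [50,[-19,-2,160],16],
    [50,[-19,-2,190],16],
    [50,[-19,-2,210],16],
    [50,[-19,-2,222],16],
    [50,[-19,-2,225],16],
    [10,[-19,-2,225],16],
    [10,[-19,-2,225],16],
    [10,[-19,-2,225],16],
    [10,[-19,-2,225],16],
    [10,[-19,-2,225],16],
    [10,[-19,-2,225],16],
    [10,[-19,-2,225],16],
    [10,[-19,-2,190],16],
    [10,[-19,-2,150],16],
    [10,[-19,-2,110],16],
    [10,[-19,-2,70],16],
    [10,[-19,-2,70],16]
  ]
}}

```text
time: 18.47
ee_pos: [481.3, -48.3, 172.5]
tcp_rot: [0.211, 3.124, -0.001]
ft_force: [0.3, -0.3, -1.3]
finger_gap: 0.338
gripper_force: 60.1
```

```bash
python3 - <<'E'
from h import *
plan((580,356,165,96),(580,356,90,96))
E
```

```text
t18.5 at [481.3 -48.3 172.5] yaw_y 82.3 tilt -1.000 q6 2 F [ 0.3 -0.3 -1.3] gap 0.34 gf 60.1
(580, 356, 165, 96) shift [-43.3 413.9   8.2] rolls(roll,q6) [(np.float64(-193.7), -154), (np.float64(-13.7), 26), (np.float64(166.3), -154)]
(580, 356, 90, 96) shift [-42.5 413.9  83.2] rolls(roll,q6) [(np.float64(-193.7), -154), (np.float64(-13.7), 26), (np.float64(166.3), -154)]
```

>>> {"method": "step_arm", "body": {
  "rows": [
    [10,[27,277,0],0],
    [10,[27,277,0],0],
    [10,[27,277,0],0],
    [10,[27,277,0],0],
    [10,[27,277,0],-10],
    [10,[27,277,0],-10],
    [10,[27,277,0],-10],
    [10,[27,277,0],-14],
    [10,[-47,415,0],-14],
    [10,[-47,415,0],-14],
    [10,[-47,415,0],-14],
    [10,[-47,415,0],-14],
    [10,[-47,415,0],-14],
    [10,[-47,415,0],-14]
  ]
}}

```text
time: 19.63
ee_pos: [581.3, 358.0, 161.7]
tcp_rot: [0.174, -3.134, 0.002]
ft_force: [-0.2, -0.4, -1.6]
finger_gap: 0.339
gripper_force: 60.4
```

```bash
python3 - <<'E'
from h import *
plan((584,357,45,96))
c=cam("wrist"); save(c,"w5.png")
E
```

```text
t19.6 at [581.3 358.  161.7] yaw_y 96.3 tilt -1.000 q6 25 F [-0.2 -0.4 -1.6] gap 0.34 gf 60.4
(584, 357, 45, 96) shift [ -3.   -1.1 116.7] rolls(roll,q6) [(np.float64(-179.7), -155), (np.float64(0.3), 25), (np.float64(180.3), -155)]
```

View pics/w5.png

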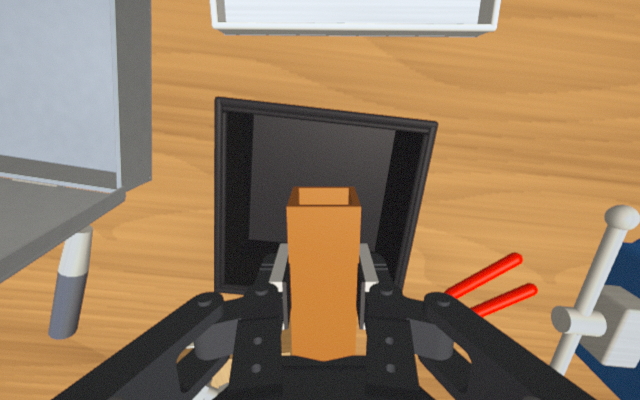

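```bash
python3 - <<'E'
from h import *
c=cam("wrist")
for p in((218,98),(437,124),(403,298),(218,292)): print(at(c,p,90).round(1))
plan()
E
```

```text
[510.9 280.6  90. ]
[511.5 426.2  90. ]
[647.9 429.   90. ]
[658.6 281.9  90. ]
t19.7 at [580.8 356.4 164. ] yaw_y 96.3 tilt -1.000 q6 25 F [-0.3 -0.4 -1.4] gap 0.34 gf 60.4
```

The bin is centred at about (582,354) with yaw near 0, right below the gripper. I'll lower and release.

>>> {"method": "step_arm", "body": {
  "rows": [
    [10,[0,-2,40],6],
    [10,[0,-2,80],6],
    [10,[0,-2,110],6],
    [10,[0,-2,125],6],
    [10,[0,-2,128],6],
    [10,[0,-2,128],6],
    [55,[0,-2,128],6],
    [55,[0,-2,128],6],
    [55,[0,-2,128],6],
    [55,[0,-2,128],6],
    [55,[0,-2,128],6],
    [55,[0,-2,90],6],
    [55,[0,-2,50],6],
    [55,[0,-2,10],6],
    [55,[0,-2,-30],6],
    [55,[0,-2,-50],6],
    [55,[0,-2,-50],6]
  ]
}}

```text
time: 21.15
ee_pos: [582.6, 355.7, 221.2]
tcp_rot: [-0.007, 3.134, 0.007]
ft_force: [0.9, 0.9, 0.8]
finger_gap: 0.641
gripper_force: 0.0
```

```bash
python3 - <<'E'
from h import *
plan((400,180,215,90),(450,-180,215,90),(410,-330,220,90))
c=cam("wrist"); rects("offcut_right","wrist",c,30)
c=cam("top"); rects("bolt0","top",c,10); rects("nut0","top",c,12)
E
```

```text
t21.1 at [582.6 355.7 221.2] yaw_y 90.3 tilt -1.000 q6 31 F [0.9 0.9 0.8] gap 0.64 gf 0.0
(400, 180, 215, 90) shift [ 183.4 -174.9    3.9] rolls(roll,q6) [(np.float64(-179.7), -156), (np.float64(0.3), 24), (np.float64(180.3), -156)]
(450, -180, 215, 90) shift [ 135.1 -535.1    2.6] rolls(roll,q6) [(np.float64(-179.7), 158), (np.float64(0.3), -22), (np.float64(180.3), 158)]
(410, -330, 220, 90) shift [ 175.7 -684.9   -3.4] rolls(roll,q6) [(np.float64(-179.7), 141), (np.float64(0.3), -39), (np.float64(180.3), 141)]
wrist offcut_right p0.95 c(584,356) mean(582,356) 84x30 long-axis 0.6 px(322,170)
top bolt0 p0.62 c(295,-299) mean(295,-297) 72x24 long-axis -47.0 px(444,283)
top bolt0 p0.60 c(594,-391) mean(596,-389) 74x28 long-axis -3.4 px(472,172)
top bolt0 p0.57 c(497,-283) mean(501,-282) 69x23 long-axis -11.1 px(435,207)
top bolt0 p0.55 c(323,-180) mean(323,-180) 70x18 long-axis -58.4 px(399,273)
top bolt0 p0.52 c(498,-378) mean(500,-382) 70x24 long-axis -3.4 px(471,206)
top nut0 p0.59 c(413,-391) mean(413,-392) 25x24 long-axis -3.5 px(477,238)
top nut0 p0.42 c(580,-272) mean(581,-272) 26x22 long-axis -2.6 px(430,178)
```

The offcut lies in the bin. Next I go to the bolts.

>>> {"method": "step_arm", "body": {
  "rows": [
    [55,[143,-156,0],0],
    [55,[143,-156,0],0],
    [55,[143,-156,0],0],
    [55,[143,-156,0],0],
    [55,[143,-156,0],0],
    [55,[132,-666,0],0],
    [55,[132,-666,0],0],
    [55,[132,-666,0],0],
    [55,[132,-666,0],0],
    [55,[132,-666,0],0],
    [55,[132,-666,0],0],
    [55,[132,-666,0],0],
    [55,[132,-666,0],0],
    [55,[132,-666,0],0],
    [55,[132,-666,0],0],
    [55,[132,-666,0],0],
    [55,[132,-666,0],0],
    [55,[132,-666,0],0],
    [55,[132,-666,0],0],
    [55,[132,-666,0],0]
  ]
}}

```text
time: 23.07
ee_pos: [451.7, -311.8, 212.9]
tcp_rot: [0.005, -3.139, -0.003]
ft_force: [0.7, -0.0, 0.6]
finger_gap: 0.646
gripper_force: 0.0
```

```bash
python3 - <<'E'
from h import *
c=cam("wrist"); save(c,"w6.png")
rects("bolt0","wrist",c,10); rects("nut0","wrist",c,12); rects("coupling","wrist",c,30)
plan()
E
```

```text
wrist bolt0 p0.82 c(298,-300) mean(302,-305) 65x18 long-axis -50.1 px(330,20)
wrist bolt0 p0.81 c(322,-180) mean(323,-182) 77x28 long-axis -57.0 px(452,45)
wrist bolt0 p0.72 c(498,-378) mean(500,-380) 76x26 long-axis -2.4 px(263,210)
wrist bolt0 p0.63 c(594,-381) mean(610,-381) 77x8 long-axis -3.1 px(267,291)
wrist bolt0 p0.58 c(495,-278) mean(496,-280) 77x26 long-axis -19.5 px(349,207)
wrist nut0 p0.63 c(411,-391) mean(411,-391) 29x24 long-axis -53.5 px(248,133)
wrist coupling p0.79 c(407,-282) mean(407,-282) 46x45 long-axis 3.0 px(352,131)
t23.3 at [ 452.5 -310.4  214.4] yaw_y 90.4 tilt -1.000 q6 -35 F [ 0.2 -0.2 -1. ] gap 0.65 gf 0.0
```

View pics/w6.png

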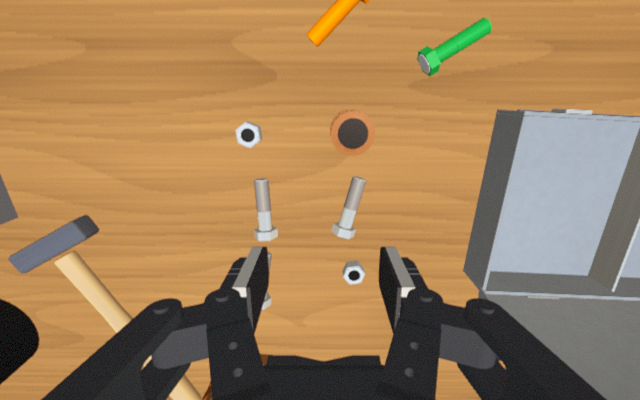

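The wrist view shows bolt A at (263,210), bolt B at (349,207), bolt C at (267,290) partly behind a finger, nut A at (248,134), nut B at (353,273) and the coupling at (352,131). The green and orange look-alikes are at the top.

```bash
python3 - <<'E'
from h import *
c=cam("wrist")
for n,a,b in(("A",(262,180),(265,236)),("B",(358,180),(344,233))):
    p,q=at(c,a,8),at(c,b,12); d=q-p; ang=np.degrees(np.arctan2(d[1],d[0])); m=p+d/np.linalg.norm(d)*35
    print(n,p.round(1),q.round(1),"len %.1f ang %.1f"%(np.hypot(*d[:2]),ang),"mid",m.round(1)); 
    plan((m[0],m[1],4,90+ang))
E
```

```text
A [ 464.9 -379.8    8. ] [ 533.1 -379.1   12. ] len 68.2 ang 0.6 mid [ 499.9 -379.4   10.1]
t23.3 at [ 452.6 -310.5  214.5] yaw_y 90.4 tilt -1.000 q6 -35 F [-0.5  0.6  0.9] gap 0.64 gf 0.0
(np.float64(499.8814229812101), np.float64(-379.4177731283439), 4, np.float64(90.58656280338973)) shift [-46.8 -69.2 210.5] rolls(roll,q6) [(np.float64(-180.2), 142), (np.float64(-0.2), -38), (np.float64(179.8), 142)]
B [ 464.2 -270.     8. ] [ 528.6 -284.6   12. ] len 66.0 ang -12.7 mid [ 498.3 -277.7   10.1]
t23.3 at [ 452.6 -310.5  214.5] yaw_y 90.4 tilt -1.000 q6 -35 F [-0.5  0.6  0.9] gap 0.64 gf 0.0
(np.float64(498.3235468526381), np.float64(-277.72194838612853), 4, np.float64(77.26562963180527)) shift [-45.9  32.5 210.5] rolls(roll,q6) [(np.float64(-166.9), 164), (np.float64(13.1), -16), (np.float64(193.1), 164)]
```

>>> {"method": "step_arm", "body": {
  "rows": [
    [45,[-46,32,20],13],
    [45,[-46,32,60],13],
    [45,[-46,32,100],13],
    [45,[-46,32,140],13],
    [45,[-46,32,175],13],
    [45,[-46,32,195],13],
    [45,[-46,32,206],13],
    [45,[-46,32,210],13],
    [45,[-46,32,210],13],
    [0,[-46,32,210],13],
    [0,[-46,32,210],13],
    [0,[-46,32,210],13],
    [0,[-46,32,210],13],
    [0,[-46,32,210],13],
    [0,[-46,32,210],13],
    [0,[-46,32,210],13],
    [0,[-46,32,170],13],
    [0,[-46,32,130],13],
    [0,[-46,32,90],13],
    [0,[-46,32,90],13]
  ]
}}

```text
time: 24.98
ee_pos: [501.0, -281.2, 133.9]
tcp_rot: [0.348, 3.111, -0.008]
ft_force: [0.6, -0.3, -1.1]
finger_gap: 0.155
gripper_force: 58.9
```

```bash
python3 - <<'E'
from h import *
plan((450,-100,124,87),(455,78,124,87),(455,78,9,87))
E
```

```text
t25.0 at [ 501.  -281.2  133.9] yaw_y 77.2 tilt -1.000 q6 -17 F [ 0.6 -0.3 -1.1] gap 0.16 gf 58.9
(450, -100, 124, 87) shift [ 89.9 165.5   8.2] rolls(roll,q6) [(np.float64(-189.8), 170), (np.float64(-9.8), -10), (np.float64(170.2), 170)]
(455, 78, 124, 87) shift [124.3 340.2   7.2] rolls(roll,q6) [(np.float64(-189.8), -167), (np.float64(-9.8), 13), (np.float64(170.2), -167)]
(455, 78, 9, 87) shift [125.7 340.6 122.2] rolls(roll,q6) [(np.float64(-189.8), -167), (np.float64(-9.8), 13), (np.float64(170.2), -167)]
```

>>> {"method": "step_arm", "body": {
  "rows": [
    [0,[125,341,0],-10],
    [0,[125,341,0],-10],
    [0,[125,341,0],-10],
    [0,[125,341,0],-10],
    [0,[125,341,0],-10],
    [0,[125,341,0],-10],
    [0,[125,341,0],-10],
    [0,[125,341,0],-10],
    [0,[125,341,0],-10],
    [0,[125,341,30],-10],
    [0,[125,341,70],-10],
    [0,[125,341,100],-10],
    [0,[125,341,115],-10],
    [0,[125,341,121],-10],
    [0,[125,341,122],-10],
    [0,[125,341,122],-10]
  ]
}}

```text
time: 26.32
ee_pos: [452.1, 80.8, 5.5]
tcp_rot: [0.075, 3.138, 0.001]
ft_force: [-10.5, -1.6, 25.3]
finger_gap: 0.157
gripper_force: 70.2
```

>>> {"method": "step_arm", "body": {
  "rows": [
    [0,[0,0,-4],0],
    [35,[0,0,-4],0],
    [35,[0,0,-4],0],
    [35,[0,0,-4],0],
    [35,[0,0,-4],0],
    [35,[0,0,-40],0],
    [35,[0,0,-80],0],
    [35,[0,0,-120],0],
    [35,[0,0,-160],0],
    [35,[-87,-388,-210],0],
    [35,[-87,-388,-210],0],
    [35,[-87,-388,-210],0],
    [35,[-87,-388,-210],0],
    [45,[-87,-388,-210],0],
    [45,[-87,-388,-210],0],
    [45,[-87,-388,-210],0],
    [45,[-87,-388,-210],0],
    [45,[-87,-388,-210],0],
    [45,[-87,-388,-210],0],
    [45,[-87,-388,-210],0]
  ]
}}

```text
time: 27.98
ee_pos: [520.0, -315.7, 211.1]
tcp_rot: [-0.081, -3.14, 0.001]
ft_force: [0.1, 0.3, -0.1]
finger_gap: 0.525
gripper_force: 0.0
```

```bash
python3 - <<'E'
from h import *
plan()
c=cam("wrist"); save(c,"w7.png")
rects("bolt0","wrist",c,10); rects("nut0","wrist",c,12)
c=cam("top"); rects("bolt0","top",c,10)
E
```

```text
t28.0 at [ 520.  -315.7  211.1] yaw_y 87.0 tilt -1.000 q6 -28 F [ 0.1  0.3 -0.1] gap 0.53 gf 0.0
wrist bolt0 p0.91 c(587,-387) mean(583,-387) 70x20 long-axis -13.3 px(265,225)
wrist bolt0 p0.89 c(498,-377) mean(499,-380) 73x27 long-axis -3.7 px(263,155)
wrist nut0 p0.98 c(579,-273) mean(579,-274) 28x23 long-axis -1.3 px(361,219)
wrist nut0 p0.88 c(412,-391) mean(411,-391) 29x24 long-axis 61.6 px(242,69)
top bolt0 p0.45 c(450,79) mean(452,81) 69x25 long-axis -0.1 px(302,226)
```

View pics/w7.png

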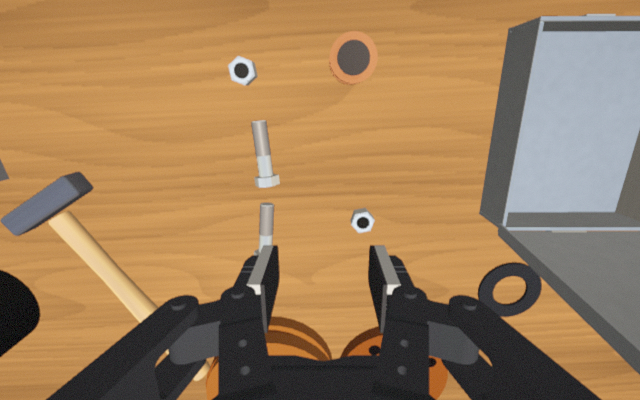

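Bolt B lies in the left compartment at (450,79). In view now are bolt A at (263,153), bolt C at (266,228) with its head near a finger, nut B at (362,221) and nut A at (242,70).

```bash
python3 - <<'E'
from h import *
c=cam("wrist")
for n,a,b in(("A",(260,121),(267,184)),("C",(267,204),(265,246))):
    p,q=at(c,a,8),at(c,b,12); d=q-p; ang=np.degrees(np.arctan2(d[1],d[0])); m=p+d/np.linalg.norm(d)*35
    print(n,p.round(1),q.round(1),"len %.1f ang %.1f"%(np.hypot(*d[:2]),ang),"mid",m.round(1)); 
plan((499.5,-379.5,5,90))
E
```

```text
A [ 462.8 -374.7    8. ] [ 531.8 -373.5   12. ] len 69.0 ang 1.0 mid [ 497.7 -374.1   10. ]
C [ 556.8 -376.7    8. ] [ 608.6 -383.7   12. ] len 52.2 ang -7.7 mid [ 591.4 -381.4   10.7]
t28.3 at [ 519.8 -310.   212.4] yaw_y 87.3 tilt -1.000 q6 -28 F [-0.4 -0.6  1.1] gap 0.53 gf 0.0
(499.5, -379.5, 5, 90) shift [ 17.1 -70.4 207.3] rolls(roll,q6) [(np.float64(-182.7), 143), (np.float64(-2.7), -37), (np.float64(177.3), 143)]
```

>>> {"method": "step_arm", "body": {
  "rows": [
    [45,[17,-70,30],-3],
    [45,[17,-70,70],-3],
    [45,[17,-70,110],-3],
    [45,[17,-70,150],-3],
    [45,[17,-70,180],-3],
    [45,[17,-70,197],-3],
    [45,[17,-70,206],-3],
    [45,[17,-70,207],-3],
    [45,[17,-70,207],-3],
    [0,[17,-70,207],-3],
    [0,[17,-70,207],-3],
    [0,[17,-70,207],-3],
    [0,[17,-70,207],-3],
    [0,[17,-70,207],-3],
    [0,[17,-70,207],-3],
    [0,[17,-70,207],-3],
    [0,[17,-70,160],-3],
    [0,[17,-70,120],-3],
    [0,[17,-70,80],-3],
    [0,[17,-70,80],-3]
  ]
}}

```text
time: 29.95
ee_pos: [502.0, -382.0, 142.6]
tcp_rot: [-0.007, 3.131, -0.012]
ft_force: [0.5, -0.8, 0.5]
finger_gap: 0.158
gripper_force: 58.9
```

```bash
python3 - <<'E'
from h import *
c=cam("wrist") # settle
plan((455,148,132,87),(455,148,9,87))
E
```

```text
t30.0 at [ 501.6 -381.7  139.2] yaw_y 90.3 tilt -1.000 q6 -38 F [ 0.1 -0.5 -0.6] gap 0.15 gf 58.9
(455, 148, 132, 87) shift [ 44.2 530.    3.5] rolls(roll,q6) [(np.float64(-176.7), -159), (np.float64(3.3), 21), (np.float64(183.3), -159)]
(455, 148, 9, 87) shift [ 45.2 530.7 126.5] rolls(roll,q6) [(np.float64(-176.7), -159), (np.float64(3.3), 21), (np.float64(183.3), -159)]
```

>>> {"method": "step_arm", "body": {
  "rows": [
    [0,[43,528,0],3],
    [0,[43,528,0],3],
    [0,[43,528,0],3],
    [0,[43,528,0],3],
    [0,[43,528,0],3],
    [0,[43,528,0],3],
    [0,[43,528,0],3],
    [0,[43,528,0],3],
    [0,[43,528,0],3],
    [0,[43,528,0],3],
    [0,[43,528,0],3],
    [0,[43,528,0],3],
    [0,[43,528,0],3],
    [0,[43,528,30],3],
    [0,[43,528,70],3],
    [0,[43,528,100],3],
    [0,[43,528,114],3],
    [0,[43,528,121],3],
    [0,[43,528,122],3],
    [0,[43,528,122],3]
  ]
}}

```text
time: 31.67
ee_pos: [453.2, 147.8, 11.6]
tcp_rot: [-0.075, -3.14, -0.001]
ft_force: [-9.0, -0.6, 14.6]
finger_gap: 0.153
gripper_force: 60.9
```

>>> {"method": "step_arm", "body": {
  "rows": [
    [35,[0,0,0],0],
    [35,[0,0,0],0],
    [35,[0,0,0],0],
    [35,[0,0,-10],0],
    [35,[0,0,-50],0],
    [35,[0,0,-90],0],
    [35,[0,0,-130],0],
    [35,[-50,-200,-190],0],
    [35,[-50,-200,-190],0],
    [35,[-50,-200,-190],0],
    [35,[-130,-528,-190],0],
    [45,[-130,-528,-190],0],
    [45,[-130,-528,-190],0],
    [45,[-130,-528,-190],0],
    [45,[-130,-528,-190],0],
    [45,[-130,-528,-190],0],
    [45,[-130,-528,-190],0],
    [45,[-130,-528,-190],0],
    [45,[-130,-528,-190],0],
    [45,[-130,-528,-190],0]
  ]
}}

```text
time: 33.33
ee_pos: [557.0, -380.5, 200.5]
tcp_rot: [0.076, 3.14, -0.0]
ft_force: [1.4, 0.2, 0.9]
finger_gap: 0.53
gripper_force: 0.0
```

```bash
python3 - <<'E'
from h import *
cam("wrist");cam("wrist")
c=cam("wrist"); plan(); save(c,"w8.png",(200,100,440,300),3)
rects("bolt0","wrist",c,10); rects("nut0","wrist",c,12)
c=cam("top"); rects("bolt0","top",c,10); rects("nut0","top",c,12)
E
```

```text
t33.5 at [ 556.9 -381.1  198. ] yaw_y 87.1 tilt -1.000 q6 -31 F [0.  1.3 0.3] gap 0.53 gf 0.0
wrist bolt0 p0.76 c(592,-390) mean(594,-388) 77x28 long-axis -3.9 px(320,206)
wrist bolt0 p0.67 c(610,-58) mean(614,-61) 94x36 long-axis 60.4 px(614,209)
wrist nut0 p0.95 c(580,-274) mean(580,-274) 32x25 long-axis 43.2 px(424,190)
wrist nut0 p0.91 c(412,-392) mean(412,-392) 29x24 long-axis 7.4 px(305,22)
top bolt0 p0.69 c(324,-182) mean(325,-183) 67x21 long-axis -57.6 px(401,272)
top bolt0 p0.66 c(451,148) mean(452,148) 69x25 long-axis -0.8 px(278,226)
top bolt0 p0.54 c(450,81) mean(451,82) 69x22 long-axis -0.3 px(302,226)
```

View pics/w8.png

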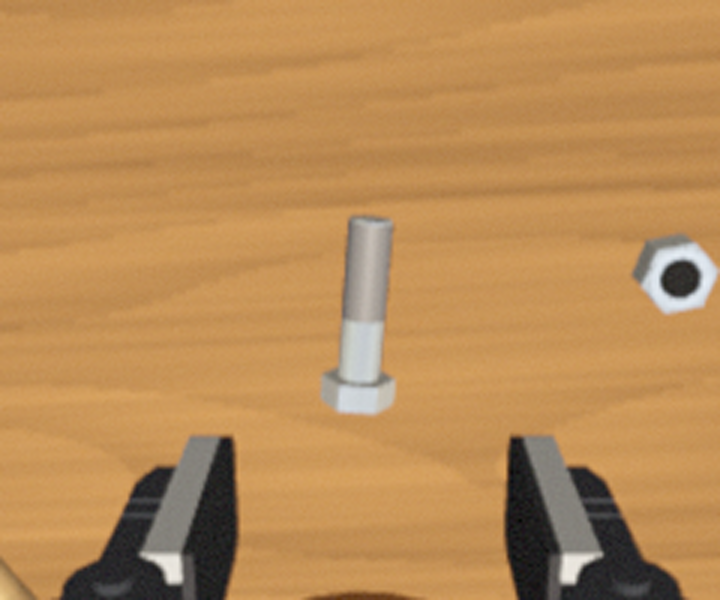

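The crop shows bolt C from px (323,173) at its tip to (319,235) at its head, standing free between the fingers. Nut B is at right with its corners pointing along x.

```bash
python3 - <<'E'
from h import *
c=cam("wrist")
p,q=at(c,(323.3,172.7),8),at(c,(319.3,235),12); d=q-p; ang=np.degrees(np.arctan2(d[1],d[0])); m=p+d/np.linalg.norm(d)*35
print(p.round(1),q.round(1),"len %.1f ang %.1f"%(np.hypot(*d[:2]),ang),"mid",m.round(1)); 
plan((m[0],m[1],5,90+ang))
v=[at(c,(200+x/3,100+y/3),15)[:2] for x,y in((683,245),(677,312),(680,279))]
d=v[0]-v[1];print("nutB",v[2].round(1),"corner axis",np.degrees(np.arctan2(d[1],d[0])))
E
```

```text
[ 557.7 -376.6    8. ] [ 629.9 -384.5   12. ] len 72.6 ang -6.3 mid [ 592.5 -380.4    9.9]
t33.8 at [ 557.3 -377.1  201. ] yaw_y 87.3 tilt -1.000 q6 -31 F [-0.4  0.8  0.4] gap 0.53 gf 0.0
(np.float64(592.4626472837942), np.float64(-380.41299520824185), 5, np.float64(83.72450168860499)) shift [-35.   -1.6 196. ] rolls(roll,q6) [(np.float64(-176.4), 154), (np.float64(3.6), -26), (np.float64(183.6), 154)]
nutB [ 583.9 -265. ] corner axis 178.25303406431632
```

```bash
python3 - <<'E'
from h import *
for i in range(3):
    c=cam("wrist"); s=arm.read_state(); print(s["ee_pos"].round(1),s["joint_vel"].round(3)[:3],np.round(c["xyz"],1),np.round(R.from_rotvec(c["rotation"]).as_euler("xyz",degrees=True),2) if np.ndim(c["rotation"])==1 else "")
    rects("bolt0","wrist",c,10,.6);rects("nut0","wrist",c,12,.6)
plan()
E
```

```text
[ 557.4 -377.2  200.9] [-0.002  0.005  0.001] [ 478.5 -373.   342.6] [-1.793e+01 -1.000e-02  8.736e+01]
wrist bolt0 p0.97 c(592,-390) mean(594,-388) 77x28 long-axis -2.6 px(314,204)
wrist nut0 p0.94 c(412,-392) mean(412,-392) 28x24 long-axis 14.6 px(299,22)
wrist nut0 p0.76 c(580,-274) mean(580,-274) 32x23 long-axis 43.4 px(417,189)
[ 557.3 -377.7  200.4] [-0.005  0.007  0.004] [ 478.6 -373.4  342.3] [-1.792e+01 -2.000e-02  8.734e+01]
wrist bolt0 p0.98 c(592,-390) mean(594,-388) 77x29 long-axis -2.5 px(315,204)
[ 557.3 -378.1  200. ] [-0.002  0.006  0.002] [ 478.6 -373.9  341.8] [-1.789e+01 -3.000e-02  8.731e+01]
wrist bolt0 p0.62 c(592,-389) mean(594,-388) 77x27 long-axis -3.9 px(315,204)
wrist nut0 p0.82 c(581,-274) mean(580,-274) 32x26 long-axis 44.2 px(418,189)
wrist nut0 p0.80 c(412,-392) mean(412,-392) 28x24 long-axis 5.9 px(300,22)
t34.2 at [ 557.2 -378.2  199.8] yaw_y 87.3 tilt -1.000 q6 -31 F [ 1.3 -0.3 -0.6] gap 0.53 gf 0.0
```

>>> {"method": "step_arm", "body": {
  "rows": [
    [45,[-35,-9,30],2],
    [45,[-35,-9,70],2],
    [45,[-35,-9,110],2],
    [45,[-35,-9,150],2],
    [45,[-35,-9,175],2],
    [45,[-35,-9,190],2],
    [45,[-35,-9,195],2],
    [45,[-35,-9,195],2],
    [0,[-35,-9,195],2],
    [0,[-35,-9,195],2],
    [0,[-35,-9,195],2],
    [0,[-35,-9,195],2],
    [0,[-35,-9,195],2],
    [0,[-35,-9,195],2],
    [0,[-35,-9,195],2],
    [0,[-35,-9,150],2],
    [0,[-35,-9,110],2],
    [0,[-35,-9,75],2],
    [0,[-35,-9,75],2],
    [0,[-35,-9,75],2]
  ]
}}

```text
time: 35.9
ee_pos: [593.0, -389.8, 128.5]
tcp_rot: [0.13, 3.134, -0.005]
ft_force: [0.1, 0.2, -2.1]
finger_gap: 0.155
gripper_force: 59.1
```

```bash
python3 - <<'E'
from h import *
c=cam("wrist") # settle
plan((480,-200,130,87),(530,114,130,87),(530,114,10,87))
E
```

```text
t36.0 at [ 592.1 -389.3  125.8] yaw_y 85.3 tilt -1.000 q6 -29 F [ 1.  -0.1 -2.1] gap 0.15 gf 59.1
(480, -200, 130, 87) shift [127.4 179.3  -4.6] rolls(roll,q6) [(np.float64(-181.7), 160), (np.float64(-1.7), -20), (np.float64(178.3), 160)]
(530, 114, 130, 87) shift [103.5 496.4  -4.8] rolls(roll,q6) [(np.float64(-181.7), -165), (np.float64(-1.7), 15), (np.float64(178.3), -165)]
(530, 114, 10, 87) shift [103.7 496.5 115.2] rolls(roll,q6) [(np.float64(-181.7), -165), (np.float64(-1.7), 15), (np.float64(178.3), -165)]
```

>>> {"method": "step_arm", "body": {
  "rows": [
    [0,[127,179,0],-2],
    [0,[127,179,0],-2],
    [0,[127,179,0],-2],
    [0,[127,179,0],-2],
    [0,[127,179,0],-2],
    [0,[127,179,0],-2],
    [0,[104,496,0],-2],
    [0,[104,496,0],-2],
    [0,[104,496,0],-2],
    [0,[104,496,0],-2],
    [0,[104,496,0],-2],
    [0,[104,496,0],-2],
    [0,[104,496,0],-2],
    [0,[104,496,0],-2],
    [0,[104,496,30],-2],
    [0,[104,496,70],-2],
    [0,[104,496,95],-2],
    [0,[104,496,108],-2],
    [0,[104,496,113],-2],
    [0,[104,496,113],-2]
  ]
}}

```text
time: 37.62
ee_pos: [527.2, 114.0, 10.5]
tcp_rot: [-0.074, -3.137, 0.0]
ft_force: [-2.1, 0.0, 1.8]
finger_gap: 0.156
gripper_force: 60.9
```

>>> {"method": "step_arm", "body": {
  "rows": [
    [35,[0,0,0],0],
    [35,[0,0,0],0],
    [35,[0,0,0],0],
    [35,[0,0,-30],0],
    [35,[0,0,-70],0],
    [35,[0,0,-110],0],
    [35,[35,-266,-150],0],
    [35,[35,-266,-180],0],
    [35,[35,-266,-185],0],
    [35,[35,-266,-185],0],
    [45,[35,-266,-185],0],
    [45,[35,-266,-185],0],
    [45,[35,-266,-185],0],
    [45,[-51,-386,-185],0],
    [45,[-51,-386,-185],0],
    [45,[-51,-386,-185],0],
    [45,[-51,-386,-185],0],
    [45,[-51,-386,-185],0],
    [45,[-51,-386,-185],0]
  ]
}}

```text
time: 39.2
ee_pos: [561.6, -275.1, 195.3]
tcp_rot: [-0.078, -3.139, -0.001]
ft_force: [-0.5, 0.4, 0.1]
finger_gap: 0.532
gripper_force: 0.0
```

```bash
python3 - <<'E'
from h import *
cam("wrist");cam("wrist")
c=cam("wrist"); rects("nut0","wrist",c,13,.5); plan((580,-274,5,88))
d=arm.silhouettes("nut0","wrist")
for k in d[:2]:
    m=k["region"].astype(np.uint8); cs,_=cv2.findContours(m,0,1); print(k["p"],k["bbox"])
c=cam("top"); rects("bolt0","top",c,12)
E
```

```text
wrist nut0 p0.67 c(413,-390) mean(413,-390) 32x24 long-axis 65.1 px(188,23)
wrist nut0 p0.63 c(580,-273) mean(580,-273) 29x25 long-axis -2.7 px(324,191)
t39.4 at [ 561.3 -273.2  197.3] yaw_y 87.3 tilt -1.000 q6 -23 F [-0.1 -0.   0.3] gap 0.53 gf 0.0
(580, -274, 5, 88) shift [-1.870e+01  1.000e-01  1.923e+02] rolls(roll,q6) [(np.float64(-180.7), 157), (np.float64(-0.7), -23), (np.float64(179.3), 157)]
0.67 [172.2, 4.5, 208.2, 41.4]
0.63 [312.7, 177.4, 338.9, 204.0]
top bolt0 p0.56 c(449,79) mean(452,81) 69x22 long-axis -2.7 px(302,226)
top bolt0 p0.46 c(529,113) mean(533,113) 67x25 long-axis -1.0 px(291,197)
top bolt0 p0.43 c(451,146) mean(453,148) 69x22 long-axis 0.4 px(278,226)
top bolt0 p0.30 c(669,37) mean(651,34) 392x139 long-axis 87.3 px(319,155)
```

All three bolts are in the left compartment. Next is nut B.

>>> {"method": "step_arm", "body": {
  "rows": [
    [45,[-19,0,40],0],
    [45,[-19,0,80],0],
    [45,[-19,0,120],0],
    [45,[-19,0,155],0],
    [45,[-19,0,178],0],
    [45,[-19,0,188],0],
    [45,[-19,0,192],0],
    [45,[-19,0,192],0],
    [0,[-19,0,192],0],
    [0,[-19,0,192],0],
    [0,[-19,0,192],0],
    [0,[-19,0,192],0],
    [0,[-19,0,192],0],
    [0,[-19,0,192],0],
    [0,[-19,0,192],0],
    [0,[-19,0,150],0],
    [0,[-19,0,110],0],
    [0,[-19,0,70],0],
    [0,[-19,0,70],0],
    [0,[-19,0,70],0]
  ]
}}

```text
time: 41.22
ee_pos: [582.3, -275.9, 131.7]
tcp_rot: [0.075, 3.134, -0.005]
ft_force: [-0.1, -0.2, -1.8]
finger_gap: 0.258
gripper_force: 58.8
```

```bash
python3 - <<'E'
from h import *
c=cam("wrist") # settle
plan((470,-200,130,87),(530,-46,130,87),(530,-46,10,87))
E
```

```text
t41.3 at [ 581.3 -275.4  128.9] yaw_y 87.3 tilt -1.000 q6 -23 F [-0.1  1.  -1. ] gap 0.26 gf 58.8
(470, -200, 130, 87) shift [114.8  70.   -1.6] rolls(roll,q6) [(np.float64(-179.7), 160), (np.float64(0.3), -20), (np.float64(180.3), 160)]
(530, -46, 130, 87) shift [ 62.3 226.7  -1.6] rolls(roll,q6) [(np.float64(-179.7), 178), (np.float64(0.3), -2), (np.float64(180.3), 178)]
(530, -46, 10, 87) shift [ 62.6 226.8 118.4] rolls(roll,q6) [(np.float64(-179.7), 178), (np.float64(0.3), -2), (np.float64(180.3), 178)]
```

>>> {"method": "step_arm", "body": {
  "rows": [
    [0,[114,70,0],0],
    [0,[114,70,0],0],
    [0,[114,70,0],0],
    [0,[114,70,0],0],
    [0,[62,227,0],0],
    [0,[62,227,0],0],
    [0,[62,227,0],0],
    [0,[62,227,0],0],
    [0,[62,227,0],0],
    [0,[62,227,30],0],
    [0,[62,227,70],0],
    [0,[62,227,98],0],
    [0,[62,227,110],0],
    [0,[62,227,115],0],
    [0,[62,227,115],0]
  ]
}}

```text
time: 42.52
ee_pos: [529.0, -45.4, 11.4]
tcp_rot: [-0.075, -3.139, -0.0]
ft_force: [0.7, 0.1, -0.2]
finger_gap: 0.259
gripper_force: 66.1
```

>>> {"method": "step_arm", "body": {
  "rows": [
    [0,[0,0,2],0],
    [0,[0,0,2],0],
    [45,[0,0,2],0],
    [45,[0,0,2],0],
    [45,[0,0,2],0],
    [45,[0,0,2],0],
    [45,[0,0,-40],0],
    [45,[0,0,-80],0],
    [45,[0,0,-120],0],
    [45,[118,-351,-183],0],
    [45,[118,-351,-183],0],
    [45,[118,-351,-183],0],
    [45,[118,-351,-183],0],
    [45,[118,-351,-183],0],
    [45,[118,-351,-183],0],
    [45,[118,-351,-183],0],
    [45,[118,-351,-183],0],
    [45,[118,-351,-183],0],
    [45,[118,-351,-183],0],
    [45,[118,-351,-183],0]
  ]
}}

```text
time: 44.18
ee_pos: [393.8, -392.0, 194.9]
tcp_rot: [0.081, 3.14, -0.0]
ft_force: [0.2, 0.0, -0.5]
finger_gap: 0.526
gripper_force: 0.0
```

```bash
python3 - <<'E'
from h import *
cam("wrist");cam("wrist")
c=cam("wrist"); rects("nut0","wrist",c,13,.3); rects("coupling","wrist",c,30); plan((412,-391,5,90)); save(c,"w9.png",(220,100,420,250),4)
c=cam("top"); rects("nut0","top",c,14);rects("bolt0","top",c,14)
E
```

```text
wrist nut0 p0.91 c(410,-392) mean(410,-392) 28x24 long-axis -2.2 px(320,188)
wrist nut0 p0.62 c(528,-46) mean(528,-46) 45x28 long-axis 55.1 px(620,272)
wrist coupling p0.76 c(405,-285) mean(404,-285) 57x45 long-axis 57.4 px(427,183)
t44.4 at [ 395.4 -389.   194.7] yaw_y 87.4 tilt -1.000 q6 -42 F [-0.4  0.   0.7] gap 0.53 gf 0.0
(412, -391, 5, 90) shift [-16.7  -1.3 189.7] rolls(roll,q6) [(np.float64(-182.6), 136), (np.float64(-2.6), -44), (np.float64(177.4), 136)]
top nut0 p0.72 c(704,-82) mean(706,-84) 76x50 long-axis 88.9 px(360,135)
top nut0 p0.49 c(530,-46) mean(530,-46) 20x19 long-axis -1.0 px(348,197)
top nut0 p0.43 c(667,38) mean(650,34) 394x140 long-axis 87.5 px(319,155)
top bolt0 p0.67 c(449,79) mean(451,81) 69x25 long-axis -0.1 px(302,226)
top bolt0 p0.65 c(326,-179) mean(324,-182) 72x26 long-axis -64.6 px(401,272)
top bolt0 p0.58 c(527,112) mean(531,114) 70x25 long-axis -0.9 px(290,198)
top bolt0 p0.46 c(294,-299) mean(293,-296) 72x22 long-axis -47.1 px(444,283)
top bolt0 p0.43 c(450,148) mean(453,148) 69x25 long-axis -0.8 px(278,226)
```

View pics/w9.png

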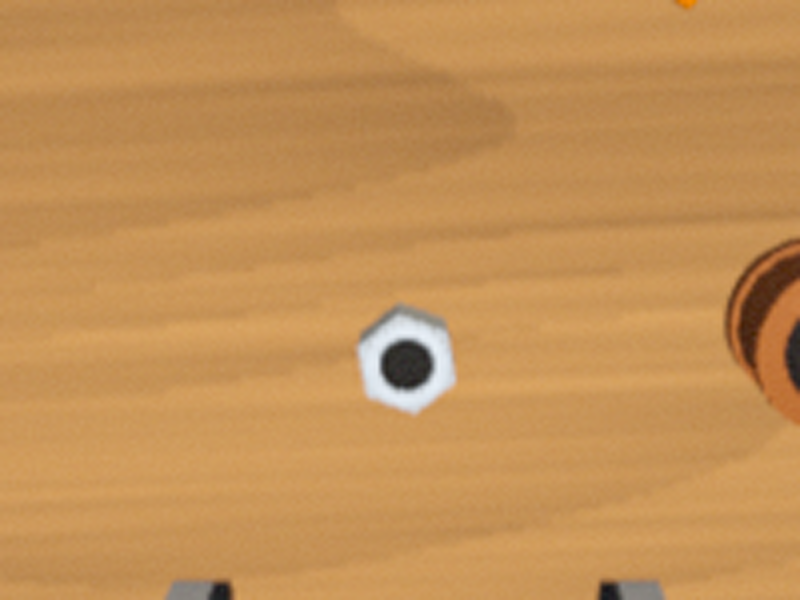

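The crop shows nut A at (407,363), free-standing and turned about 8° relative to the jaws. Nut B is in the right compartment at (530,-46).

>>> {"method": "step_arm", "body": {
  "rows": [
    [45,[-16,-2,40],-7],
    [45,[-16,-2,80],-8],
    [45,[-16,-2,120],-8],
    [45,[-16,-2,155],-8],
    [45,[-16,-2,176],-8],
    [45,[-16,-2,186],-8],
    [45,[-16,-2,190],-8],
    [45,[-16,-2,190],-8],
    [0,[-16,-2,190],-8],
    [0,[-16,-2,190],-8],
    [0,[-16,-2,190],-8],
    [0,[-16,-2,190],-8],
    [0,[-16,-2,190],-8],
    [0,[-16,-2,190],-8],
    [0,[-16,-2,190],-8],
    [0,[-16,-2,150],-8],
    [0,[-16,-2,110],-8],
    [0,[-16,-2,70],-8],
    [0,[-16,-2,70],-8],
    [0,[-16,-2,70],-8]
  ]
}}

```text
time: 46.25
ee_pos: [412.0, -394.3, 128.9]
tcp_rot: [-0.144, 3.134, -0.008]
ft_force: [0.3, -0.8, -1.7]
finger_gap: 0.256
gripper_force: 59.1
```

```bash
python3 - <<'E'
from h import *
c=cam("wrist") # settle
plan((455,-46,130,87),(455,-46,10,87))
E
```

```text
t46.3 at [ 411.3 -393.5  126.4] yaw_y 95.3 tilt -1.000 q6 -49 F [ 0.6 -0.3 -1.8] gap 0.25 gf 59.1
(455, -46, 130, 87) shift [-75.4 342.1  -4.2] rolls(roll,q6) [(np.float64(-171.7), 177), (np.float64(8.3), -3), (np.float64(188.3), 177)]
(455, -46, 10, 87) shift [-75.2 342.3 115.8] rolls(roll,q6) [(np.float64(-171.7), 177), (np.float64(8.3), -3), (np.float64(188.3), 177)]
```

>>> {"method": "step_arm", "body": {
  "rows": [
    [0,[-75,342,0],7],
    [0,[-75,342,0],8],
    [0,[-75,342,0],8],
    [0,[-75,342,0],8],
    [0,[-75,342,0],8],
    [0,[-75,342,0],8],
    [0,[-75,342,0],8],
    [0,[-75,342,0],8],
    [0,[-75,342,0],8],
    [0,[-75,342,0],8],
    [0,[-75,342,30],8],
    [0,[-75,342,70],8],
    [0,[-75,342,98],8],
    [0,[-75,342,110],8],
    [0,[-75,342,115],8],
    [0,[-75,342,116],8],
    [0,[-75,342,116],8]
  ]
}}

```text
time: 47.72
ee_pos: [453.5, -46.0, 9.4]
tcp_rot: [-0.076, -3.14, -0.0]
ft_force: [-1.2, 1.5, 3.3]
finger_gap: 0.254
gripper_force: 65.2
```

>>> {"method": "step_arm", "body": {
  "rows": [
    [45,[0,0,0],0],
    [45,[0,0,0],0],
    [45,[0,0,0],0],
    [45,[0,0,0],0],
    [45,[0,0,-40],0],
    [45,[0,0,-80],0],
    [45,[0,0,-120],0],
    [45,[0,0,-160],0],
    [45,[0,0,-200],-7],
    [30,[0,0,-240],-14],
    [30,[0,0,-281],-21],
    [30,[0,0,-281],-28],
    [30,[-40,30,-281],-35],
    [30,[-80,74,-281],-42],
    [30,[-110,74,-281],-49],
    [30,[-110,74,-281],-56],
    [30,[-110,74,-281],-63],
    [30,[-110,74,-281],-70],
    [30,[-110,74,-281],-77],
    [30,[-110,74,-281],-84]
  ]
}}

```text
time: 49.38
ee_pos: [567.7, 23.2, 289.4]
tcp_rot: [2.053, -2.377, -0.001]
ft_force: [0.0, 0.3, 0.5]
finger_gap: 0.351
gripper_force: 0.0
```

```bash
python3 - <<'E'
from h import *
cam("wrist");cam("wrist")
c=cam("wrist")
for d in arm.pinpoint("lid_handle","wrist")[:3]: print(d["p"],d["xy"],at(c,d["xy"],234).round(1))
for n in("top","scene"):
    c=cam(n)
    for d in arm.pinpoint("lid_handle",n)[:2]: print(n,d["p"],d["xy"],at(c,d["xy"],234).round(1))
    rects("nut0",n,c,14,.4);rects("bolt0",n,c,14,.4);rects("coupling",n,c,34,.4)
plan((660.5,22.8,290,177),(660.5,22.8,214,177))
E
```

```text
0.9 [195.9, 233.3] [655.2  20.9 234. ]
top bolt0 p0.57 c(324,-179) mean(324,-181) 71x22 long-axis -63.1 px(400,272)
top bolt0 p0.51 c(294,-299) mean(293,-296) 72x25 long-axis -47.1 px(444,284)
top coupling p0.68 c(407,-280) mean(408,-280) 48x43 long-axis -64.6 px(437,240)
scene 0.7 [453.7, 185.2] [690.6 209.5 234. ]
scene 0.66 [370.6, 209.9] [658.6  20.3 234. ]
scene nut0 p0.53 c(453,-44) mean(453,-45) 22x19 long-axis 63.1 px(303,204)
scene bolt0 p0.60 c(445,149) mean(445,149) 51x20 long-axis 1.1 px(364,175)
scene bolt0 p0.59 c(581,358) mean(582,358) 84x50 long-axis -1.5 px(454,181)
scene bolt0 p0.46 c(300,-295) mean(298,-296) 79x23 long-axis -41.2 px(196,200)
scene bolt0 p0.44 c(330,-181) mean(330,-184) 73x25 long-axis -64.0 px(238,192)
scene coupling p0.81 c(421,-282) mean(421,-282) 64x43 long-axis 1.3 px(215,229)
t50.1 at [567.4  23.1 289.8] yaw_y 171.2 tilt -1.000 q6 -79 F [ 0.3  0.5 -0.2] gap 0.35 gf 0.0
(660.5, 22.8, 290, 177) shift [-13.9 -92.   -0.2] rolls(roll,q6) [(np.float64(-185.8), 95), (np.float64(-5.8), -85), (np.float64(174.2), 95)]
(660.5, 22.8, 214, 177) shift [-13.9 -92.   75.8] rolls(roll,q6) [(np.float64(-185.8), 95), (np.float64(-5.8), -85), (np.float64(174.2), 95)]
```

All five loose parts are in the chest. Next I regrip the handle.

>>> {"method": "step_arm", "body": {
  "rows": [
    [30,[-14,-92,0],-6],
    [30,[-14,-92,0],-6],
    [30,[-14,-92,0],-6],
    [30,[-14,-92,0],-6],
    [30,[-14,-92,0],-6],
    [30,[-14,-92,30],-6],
    [30,[-14,-92,55],-6],
    [30,[-14,-92,70],-6],
    [30,[-14,-92,75],-6],
    [30,[-14,-92,76],-6],
    [30,[-14,-92,76],-6]
  ]
}}

```text
time: 51.0
ee_pos: [660.1, 23.0, 215.6]
tcp_rot: [-2.167, 2.273, -0.002]
ft_force: [0.7, -0.4, 0.4]
finger_gap: 0.355
gripper_force: 0.0
```

>>> {"method": "step_arm", "body": {
  "rows": [
    [0,[0,0,0],0],
    [0,[0,0,0],0],
    [0,[0,0,0],0],
    [0,[0,0,0],0],
    [0,[0,0,0],0],
    [0,[0,0,0],0]
  ]
}}

```text
time: 51.5
ee_pos: [660.9, 23.0, 215.8]
tcp_rot: [-2.166, 2.273, -0.003]
ft_force: [-2.2, 0.7, 6.8]
finger_gap: 0.117
gripper_force: 58.6
```

```bash
python3 - <<'E'
from h import *
plan()
s=arm.read_state();p=s["ee_pos"];Rm=R.from_rotvec(s["tcp_rot"]).as_matrix()
c=np.array([592.7,32.7]);v=np.array([p[0],p[2]])-c;r0=np.hypot(*v);a0=np.arctan2(v[1],v[0]);a1=np.arctan2(51,-186)
out=[]
for f in np.linspace(0,1,38)[1:]:
    a=a0+f*(a1-a0);r=r0+f*(192.9-r0);q=c+r*np.array([np.cos(a),np.sin(a)])
    d=[q[0]-p[0],(q[0]-p[0])*-.045,q[1]-p[2]];out.append((Rm.T@d).round().astype(int).tolist())
print(r0,out)
E
```

```text
t51.5 at [660.9  23.  215.8] yaw_y 177.3 tilt -1.000 q6 -85 F [-2.2  0.7  6.8] gap 0.12 gf 58.6
195.42605735503497 [[0, 8, -3], [0, 17, -5], [0, 25, -7], [0, 34, -9], [0, 43, -10], [0, 51, -11], [0, 60, -12], [0, 69, -12], [0, 77, -12], [0, 86, -11], [0, 95, -10], [0, 103, -9], [0, 112, -7], [0, 120, -5], [0, 129, -2], [0, 137, 1], [0, 145, 4], [0, 153, 8], [0, 161, 12], [0, 168, 16], [1, 176, 21], [1, 183, 26], [1, 190, 31], [1, 196, 37], [1, 203, 43], [1, 209, 49], [1, 215, 55], [1, 220, 62], [1, 225, 69], [1, 230, 76], [1, 235, 84], [1, 239, 91], [1, 243, 99], [1, 246, 107], [1, 250, 115], [1, 252, 123], [1, 255, 131]]
```

>>> {"method": "step_arm", "body": {
  "rows": [
    [0,[0,8,-3],0],
    [0,[0,17,-5],0],
    [0,[0,25,-7],0],
    [0,[0,34,-9],0],
    [0,[0,43,-10],0],
    [0,[0,51,-11],0],
    [0,[0,60,-12],0],
    [0,[0,69,-12],0],
    [0,[0,77,-12],0],
    [0,[0,86,-11],0],
    [0,[0,95,-10],0],
    [0,[0,103,-9],0],
    [0,[0,112,-7],0],
    [0,[0,120,-5],0],
    [0,[0,129,-2],0],
    [0,[0,137,1],0],
    [0,[0,145,4],0],
    [0,[0,153,8],0],
    [0,[0,161,12],0],
    [0,[0,161,12],0]
  ]
}}

```text
time: 53.17
ee_pos: [498.4, 30.9, 201.8]
tcp_rot: [2.168, -2.274, -0.001]
ft_force: [-3.3, 1.8, 1.6]
finger_gap: 0.116
gripper_force: 65.5
```

>>> {"method": "step_arm", "body": {
  "rows": [
    [0,[0,7,4],0],
    [0,[0,15,9],0],
    [0,[0,22,14],0],
    [0,[0,29,19],0],
    [0,[0,35,25],0],
    [0,[0,42,31],0],
    [0,[0,48,37],0],
    [0,[0,54,43],0],
    [0,[0,59,50],0],
    [0,[0,64,57],0],
    [0,[0,69,64],0],
    [0,[0,74,72],0],
    [0,[0,78,79],0],
    [0,[0,82,87],0],
    [0,[0,85,95],0],
    [0,[0,89,103],0],
    [0,[0,91,111],0],
    [0,[0,93,117],0],
    [0,[0,94,120],0],
    [0,[0,94,120],0]
  ]
}}

```text
time: 54.83
ee_pos: [406.7, 35.0, 84.1]
tcp_rot: [-2.166, 2.272, -0.004]
ft_force: [-2.9, 1.1, 24.1]
finger_gap: 0.115
gripper_force: 68.2
```

>>> {"method": "step_arm", "body": {
  "rows": [
    [0,[0,0,2],0],
    [0,[0,0,2],0],
    [35,[0,0,-1],0],
    [35,[0,0,-1],0],
    [35,[0,0,-1],0],
    [35,[0,0,-1],0],
    [35,[0,0,-30],0],
    [35,[0,0,-60],0],
    [35,[0,0,-60],0],
    [0,[0,-60,-60],0],
    [0,[0,-60,-60],0],
    [0,[0,-60,-60],0],
    [0,[0,-60,-60],0],
    [0,[0,-60,-25],0],
    [0,[0,-60,5],0],
    [0,[0,-60,16],0],
    [0,[0,-60,18],0],
    [0,[0,-60,18],0]
  ]
}}

```text
time: 56.33
ee_pos: [465.0, 32.3, 63.9]
tcp_rot: [2.167, -2.273, -0.001]
ft_force: [-0.0, 1.0, 0.0]
finger_gap: -0.002
gripper_force: 0.0
```

>>> {"method": "step_arm", "body": {
  "rows": [
    [0,[0,0,4],0],
    [0,[0,0,6],0],
    [0,[0,0,7],0],
    [0,[0,0,8],0],
    [0,[0,0,9],0],
    [0,[0,0,9],0],
    [0,[0,0,9],0]
  ]
}}

```text
time: 56.92
ee_pos: [466.2, 32.3, 56.5]
tcp_rot: [-2.167, 2.273, -0.002]
ft_force: [-3.9, -0.1, 10.7]
finger_gap: -0.0
gripper_force: 5.5
```

>>> {"method": "step_arm", "body": {
  "rows": [
    [0,[0,0,1],0],
    [0,[0,0,2],0],
    [0,[0,0,3],0],
    [0,[0,0,3],0],
    [0,[0,0,3],0],
    [0,[0,0,3],0]
  ]
}}

```text
time: 57.42
ee_pos: [466.4, 32.3, 56.3]
tcp_rot: [-2.166, 2.272, -0.004]
ft_force: [-14.8, -1.0, 36.5]
finger_gap: -0.002
gripper_force: 18.2
```

>>> {"method": "step_arm", "body": {
  "rows": [
    [0,[0,0,0.5],0],
    [0,[0,0,0.5],0],
    [0,[0,0,0.5],0],
    [0,[0,0,0.5],0],
    [0,[0,0,0.5],0],
    [0,[0,0,0.5],0],
    [0,[0,0,0.5],0],
    [0,[0,0,0.5],0],
    [0,[0,0,0.5],0],
    [0,[0,0,0.5],0],
    [0,[0,0,0.5],0],
    [0,[0,0,0.5],0],
    [0,[0,0,0.5],0],
    [0,[0,0,0.5],0],
    [0,[0,0,0.5],0],
    [0,[0,0,0.5],0],
    [0,[0,0,0.5],0],
    [0,[0,0,0.5],0]
  ]
}}

```text
time: 58.92
ee_pos: [466.4, 32.3, 56.2]
tcp_rot: [-2.166, 2.272, -0.004]
ft_force: [-17.1, -0.9, 40.7]
finger_gap: 0.002
gripper_force: 20.3
```

>>> {"method": "step_arm", "body": {
  "rows": [
    [0,[0,0,-10],0],
    [0,[0,0,-50],0],
    [0,[0,0,-90],0],
    [0,[0,0,-130],0],
    [0,[0,0,-170],0],
    [0,[-150,60,-190],0],
    [0,[-150,60,-190],0],
    [0,[-150,60,-190],0],
    [0,[-150,60,-190],0],
    [0,[-150,60,-190],0],
    [0,[-150,60,-190],0],
    [0,[-300,60,-190],0],
    [0,[-300,60,-190],0],
    [0,[-300,60,-190],0],
    [0,[-300,60,-190],0],
    [0,[-300,60,-190],0],
    [0,[-300,60,-190],0],
    [0,[-300,60,-190],0]
  ]
}}

```text
time: 60.42
ee_pos: [420.7, 333.7, 241.2]
tcp_rot: [2.166, -2.274, 0.0]
ft_force: [-0.1, 0.4, 0.4]
finger_gap: 0.0
gripper_force: 0.0
```

```bash
python3 - <<'E'
from h import *
plan()
c=cam("scene"); save(c,"s2.png",(100,50,560,370),1.7)
E
```

```text
t60.4 at [420.7 333.7 241.2] yaw_y 177.2 tilt -1.000 q6 -49 F [-0.1  0.4  0.4] gap 0.00 gf 0.0
```

View pics/s2.png

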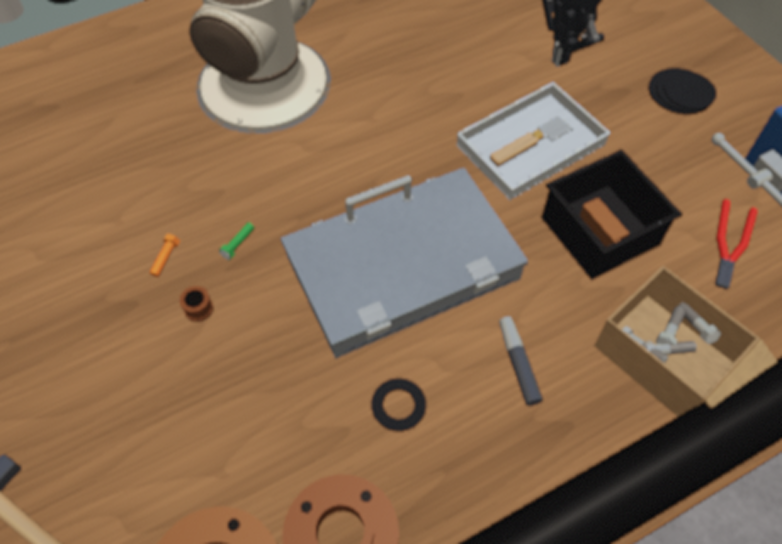

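The picture shows the lid closed at (400,265), the scraper in the tray at (530,140) and the offcut in the bin at (605,220). No loose bolt or nut is left, and the coupling, punch, gasket and look-alikes are undisturbed.

```bash
python3 -c "
from plant import arm
print(arm.sign_off())"
```

```text
the job is handed in; nothing more can be done
None
```

The job is done and handed in at about 60 s: scraper in the tray, offcut in the bin, three bolts in the left compartment and two nuts in the right, and the lid closed and pressed at about 40 N for over a second.

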